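# Hang a bracket on the turning rack

### The job

Turn the rack until its free branch stands over the pointer on the base. Then hang the tall bracket with the hole on that branch, sliding it along until it meets the rubber buffer; press it there lightly but definitely (about 5 to 12 N) for a moment and let it go so that it hangs up against the buffer, the branch still over the pointer. Be gentle: never push on the rack or force the bracket with more than about 20 N, and leave the other things on the bench alone.

Things in the scene. Friction and masses are not known exactly. Their poses are not given: they have to be found in the camera images.
- rack_base: The rack's fixed dark steel base: a disc of 150 mm diameter, 12 mm thick, screwed to the table. Origin: centre of its underside, on the tree's upright turning axis. Its own -x axis is the pointer's direction and roughly faces the robot (within 0.5 rad); z up.
- pointer_end (a point): Outer end of the pointer, a steel bar 10 mm wide and 14 mm high above the table that lies on the base along its -x axis; this point is on its top, 112 mm from the turning axis.
- tree: The turning tree: four bare round branches, 9 mm thick, 90 degrees apart on a trunk. Origin as the base's, z up; its own -x axis is the direction of the free branch. At the start that is 0.65 to 1.6 rad from the pointer on the base's +y side (turn the tree anticlockwise seen from above). It drags stiffly (0.25 N m, 2 to 3 N at a tip) and stays where it is left; it goes 0.6 rad past the pointer at most.
- trunk_top (a point): Top of the steel trunk on the turning axis, 175 mm above the table (trunk 22 mm in diameter). The other three branches hold stock tied on (a bracket, a bent plate, a fan guard), 70 to 120 mm from the axis, reaching up to 65 mm above the branches and 90 mm below them, 25 to 40 mm to either side.
- branch_tip (a point): Centre of the rounded end of the free branch, 125 mm from the turning axis, 170 mm above the table. The branch is straight, 9 mm in diameter, and rises 6 degrees towards its tip (0.105 mm per mm).
- branch_mid (a point): On the free branch's centre line, 95 mm from the axis. Nearer the trunk a collar with a rubber buffer (buffer_c0; 24 mm diameter, 8 mm thick) is clamped on the branch: the buffer's outer face is 50 to 75 mm from the axis, new each time and not measured, so push the bracket along until it is felt. The buffer yields at 2.5 N per mm, up to 4 mm, then is hard; let go, it springs back.
- bracket: The bracket to hang, plain aluminium, 0.1 to 0.17 kg, an upside-down T standing on the table: upright plate 8 mm thick (its own x), 44 mm wide (y), top 110 mm above the underside, on a foot 40 mm (x) by 44 mm (y), 6 mm thick. Origin: centre of its underside; z up. Both ways round are alike.
- bracket_hole (a point): Centre of the round hole, 14 mm in diameter, that goes through the bracket's plate along its x axis, 52 mm above its underside and 58 mm below its top.
- plain_foot: Bystander: short aluminium T without a hole, 44 mm wide, 66 mm high. Origin under its centre.
- tape: Bystander: roll of blue tape, 90 mm across, 19 mm high, lying flat.
- driver: Bystander: screwdriver lying on the table.
- screws: Bystander: small glass jar, 56 mm across, 75 mm high.
- mic: Bystander: black hand microphone, 95 x 58 x 26 mm, lying flat.
- parts_tray: Bystander: grey tray 120 x 170 x 35 mm with two brass fittings in it.
Things that resemble listed ones, but are neither listed nor needed, are in the scene too. Leave any orange look-alike of the bracket alone.

How it is judged:
By the outcome, as a careful person would: the job done as asked, in the order asked, and still so for the second after the job is handed in, with the robot touching nothing.
It also fails if it takes over 72 s, if anything falls off the work surface, if the arm or the gripper's body presses on something with over 40 N, if the wrist force passes 120 N, or if a joint passes its speed limit or range.

### The arm

A 6-joint arm with a two-finger parallel gripper is mounted at the origin on the work surface. World frame = base frame: x ahead of the robot, y to its left, z up, the work surface at z = 0. Lengths are in m, angles in degrees, forces in N, time in s.
With the tool pointing down it reaches from about 0.325 to 0.9 m from the base axis. Payload 3.5 kg.
Tool frame: the origin (TCP) lies midway between the tips of the shut fingers; the grasp point (between the pads) lies 19 mm behind it; x points along the fingers, y is the direction in which the jaws open and shut, and the axes are right-handed (so a half turn about x gives the same grasp; the last joint's range is limited). The gripper opens to 85 mm and grips with 20 to 120 N. Pads are 22 mm wide; open, the fingers measure 114 mm over their backs; the gripper's body (76 mm by 85 mm) begins 54 mm behind the grasp point. The pads swing forward as they close: fully open they stand 13 mm farther back than shut.
Start: joints at [66.211, 15.837, -1.513, 72.651, 0, 84.076], TCP at [0.192, 0.595, 0.206] pointing down, gripper open.
Joint ranges: [-178.77, 178.77], [-48.84, 107.48], [-61.69, 71.31], [-111.58, 123.2], [-90, 87.43], [-180, 180]. Speed limits (degrees/s): [147.25, 147.25, 180, 180, 180, 180].

### API

Orientations are given as a 3x3 rotation matrix whose columns are the frame's x, y, z axes.
In Python, from cell import telemetry, read_camera, order gives the robot as it stands. The module is installed in compiled form; this text tells all that it offers.
- The arm moves only by the shell command python3 -m inch 'ROWS' [FORCE]. ROWS is text: rows parted by semicolons, each of 5 numbers parted by spaces: the shift along the tool's x, y, z in mm, then the turn about the tool's x in degrees, then the finger opening in mm, from 0 to 85.4. A call has exactly 8 rows; each row is the pose to reach, as a shift and turn from the pose measured when the call began, along the tool's axes at that moment; what a row does not reach only later rows make up. A row lasts 1/12 s, in which the tool goes at most 41.7 mm and 7.16 degrees, less where a joint would pass 70% of its speed; a pose out of reach is approached as far as the arm can. A call with a gripper value outside its range is refused whole. The fingers move at their own pace and stop on an object; FORCE is the grip in N (left out, the last holds). Time passes only in rows, so rows that repeat a pose let the fingers close, or fill a call up. It gives the time, the measured TCP pose, the force and the opening at its end, in the units of the state.
- telemetry.observe(): the state, without advancing time (a new reading comes with each control period).
- read_camera(name): name is "scene" or "top"; returns a dict with "pixels" (480x640x3 uint8, red, green, blue), "fx", "fy", "cx", "cy" (pixels), "R" (3x3) and "t" (3): a world point X has camera coordinates R X + t. Camera axes: x right, y down, z forward; pixel columns grow to the right and rows downward; lengths in m; the calibration is good to about 2 mm. A picture is of the moment at which its call begins. There is no depth.
- order.job_done(): hands the job in, once; it reports no verdict.
The state is a dict: "clock": time; "q": joint angles; "joint_velocities": joint speeds; "joint_efforts": joint torques, N m; "ee_pos": TCP position; "tcp_rot": TCP orientation; "force": force on the tool from outside, world axes, zero at the start; "wrist_torque": the same for the moment, N m; "opening": finger opening in m.
Only numpy, scipy, OpenCV 4.12 (cv2) and the standard library are available. Lean on these libraries where they do the work, as an engineer would, in place of code of your own. Each camera call takes 0.05 s, during which the arm holds its last target.

## Working session

There is one attempt and no reset: what is moved stays moved. The work goes in short steps, Python scripts to look and compute and a shell command to move; the robot and the scene stay as the last step left them, time stands still between calls to the robot, and variables do not carry over. Pictures are saved under pics/ and viewed, and the job is handed in when it is done.

```bash
mkdir -p pics; ls
python3 - <<'E'
from cell import telemetry, read_camera
import cv2
for n in("scene","top"):
    c=read_camera(n); cv2.imwrite(f"pics/{n}0.png",c["pixels"][:,:,::-1])
    print(n,c["fx"],c["fy"],c["cx"],c["cy"],c["R"],c["t"])
s=telemetry.observe();print(s)
E
```

```text
pics
scene 567.8886050676091 567.8886050676091 318.4904104567759 244.49951819519092 [[ 0.29704888  0.95485969  0.00222367]
 [ 0.56837924 -0.1749458  -0.80395212]
 [-0.76727244  0.24007696 -0.59468988]] [-0.13274817 -0.22206453  2.06664912]
top 549.5077490078277 549.5077490078277 329.9894739167044 243.13240198348205 [[ 0.01873772 -0.99976869  0.01055807]
 [-0.99397634 -0.01976756 -0.10779744]
 [ 0.10798121 -0.00847459 -0.99411681]] [-0.04847001  0.57671647  1.24501946]
{'clock': 0.1, 'q': array([ 6.62132589e+01,  1.58754415e+01, -1.59040787e+00,  7.26524112e+01,
        3.13170800e-03,  8.40745995e+01]), 'joint_velocities': array([-0.11516385, -0.07039648,  0.16853735,  0.03725583, -0.0409618 ,
       -0.00042598]), 'joint_efforts': array([ 7.03474634e-04, -4.46707499e+01,  2.96128982e+01,  8.52313824e-03,
       -8.84987230e-05, -2.10955221e-05]), 'ee_pos': array([0.19138738, 0.59416551, 0.20525141]), 'tcp_rot': array([[-8.82510058e-04,  3.06713626e-01,  9.51801436e-01],
       [-1.86665572e-03,  9.51799643e-01, -3.06714779e-01],
       [-9.99997868e-01, -2.04736447e-03, -2.67444014e-04]]), 'force': array([-0.05102178, -0.41236548,  1.10643418]), 'wrist_torque': array([0.03558655, 0.03222279, 0.02189245]), 'opening': 0.0856540805568629}
```

View pics/scene0.png

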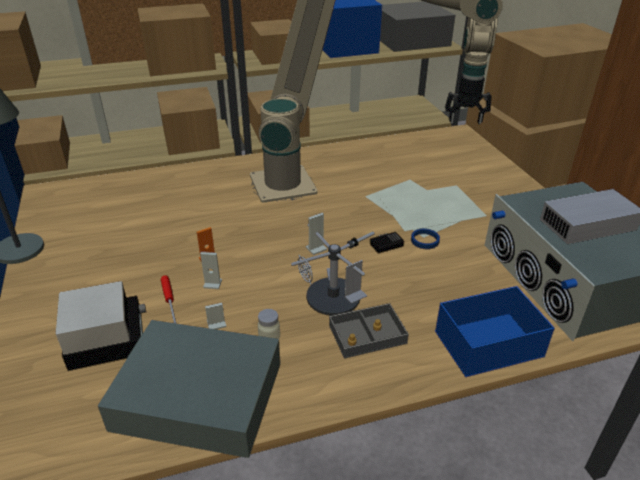

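View pics/top0.png

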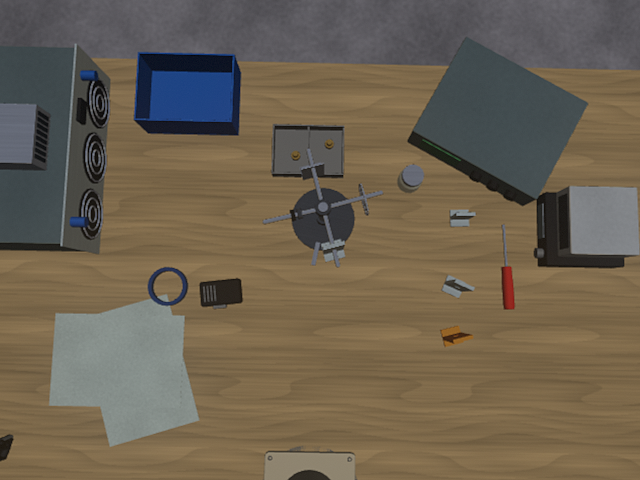

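The top view shows the rack at about (323,210). Its free branch points left to (265,220), with a dark buffer at about (295,214), and the pointer is near (316,255). The bracket is at (458,286), the orange look-alike at (455,336) and the plain foot at (461,217). I'll zoom in next.

Run:
```python
import cv2
a=cv2.imread("pics/top0.png");b=cv2.imread("pics/scene0.png")
cv2.imwrite("pics/z1.png",cv2.resize(a[140:280,250:400],None,fx=4,fy=4,interpolation=cv2.INTER_CUBIC))
cv2.imwrite("pics/z2.png",cv2.resize(a[260:360,425:525],None,fx=5,fy=5,interpolation=cv2.INTER_CUBIC))
cv2.imwrite("pics/z3.png",cv2.resize(b[200:320,280:400],None,fx=5,fy=5,interpolation=cv2.INTER_CUBIC))
cv2.imwrite("pics/z4.png",cv2.resize(b[220:340,160:280],None,fx=5,fy=5,interpolation=cv2.INTER_CUBIC))
```

```text
(no output)
```

View pics/z1.png

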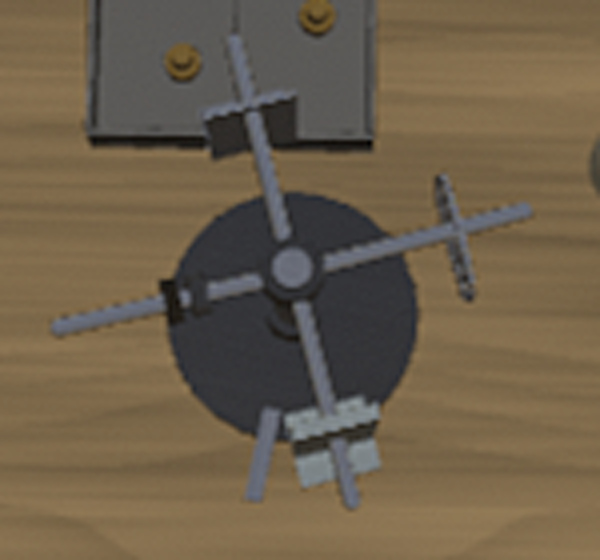

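View pics/z2.png

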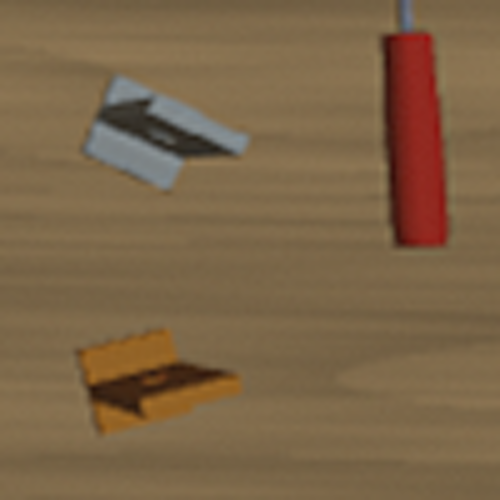

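View pics/z3.png

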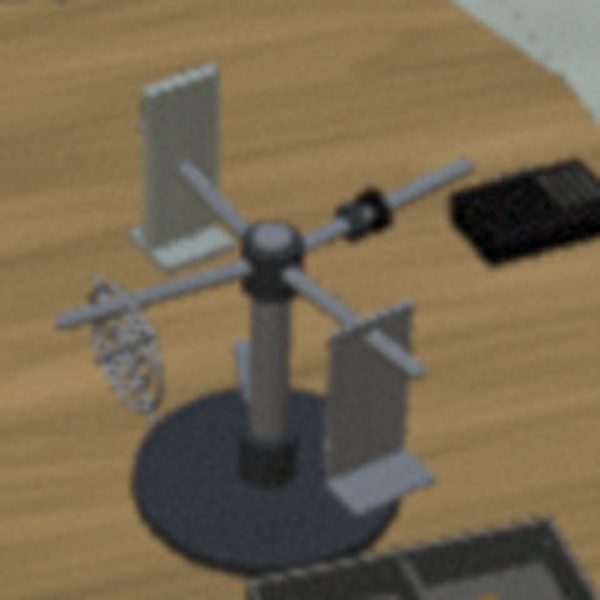

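View pics/z4.png

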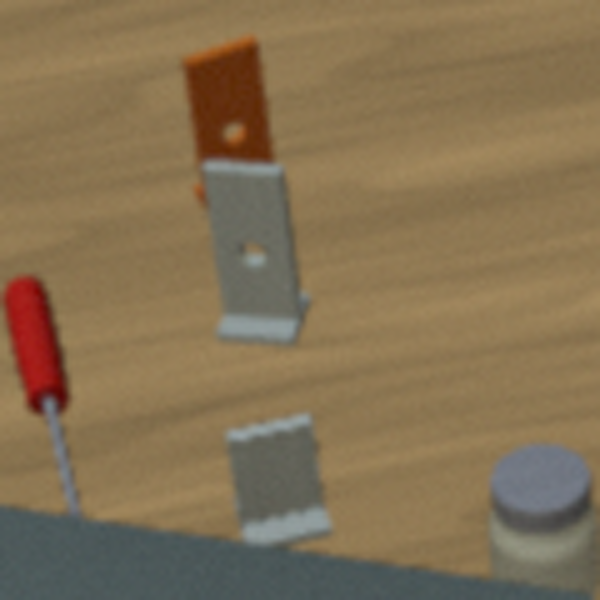

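```bash
cat > h.py <<'E'
import numpy as np
from cell import read_camera, telemetry
def cams():
    return {n:read_camera(n) for n in("scene","top")}
def P(c,X):
    x=c["R"]@np.asarray(X,float)+c["t"]; return np.array([c["fx"]*x[0]/x[2]+c["cx"],c["fy"]*x[1]/x[2]+c["cy"]])
def ray(c,p):
    d=c["R"].T@np.array([(p[0]-c["cx"])/c["fx"],(p[1]-c["cy"])/c["fy"],1]);o=-c["R"].T@c["t"];return o,d/np.linalg.norm(d)
def plane(c,p,z):
    o,d=ray(c,p);return o+d*(z-o[2])/d[2]
def tri(c1,p1,c2,p2):
    o1,d1=ray(c1,p1);o2,d2=ray(c2,p2)
    s=np.linalg.lstsq(np.c_[d1,-d2],o2-o1,rcond=None)[0]
    a=o1+d1*s[0];b=o2+d2*s[1];return (a+b)/2,np.linalg.norm(a-b)
E
python3 - <<'E'
import cv2
a=cv2.imread("pics/top0.png");b=cv2.imread("pics/scene0.png")
z=lambda i,f,n:cv2.imwrite(n,cv2.resize(i,None,fx=f,fy=f,interpolation=cv2.INTER_CUBIC))
cv2.imwrite("pics/z5.png",cv2.hconcat([cv2.resize(a[268:308,436:481],(450,400),interpolation=cv2.INTER_CUBIC),cv2.resize(b[248:293,195:230],(350,450),interpolation=cv2.INTER_CUBIC)[:400]]))
E
```

```text
(no output)
```

View pics/z5.png

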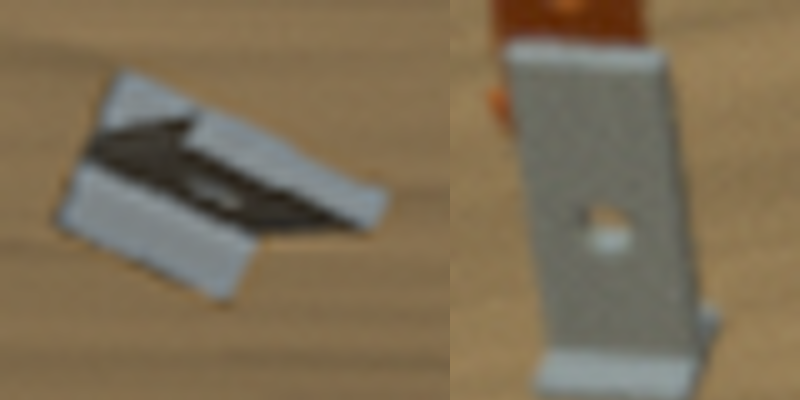

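```bash
cat > m0.py <<'E'
from h import *
C=cams();T=C["top"];S=C["scene"]
t1=lambda u,v:(250+(u+.5)/4-.5,140+(v+.5)/4-.5)
s3=lambda u,v:(280+(u+.5)/5-.5,200+(v+.5)/5-.5)
t5=lambda u,v:(436+u/10-.45,268+v/10-.45)
s5=lambda u,v:(195+(u-450)/10-.45,248+v/10-.45)
np.set_printoptions(precision=4,suppress=True)
print("trunk",tri(T,t1(292,267),S,s3(272,236)))
print("tip",tri(T,t1(57,327),S,s3(467,165)), plane(T,t1(57,327),.17))
print("buffer outer",tri(T,t1(165,302),S,s3(383,203)))
print("base",plane(T,t1(292,316),.012))
print("pend",plane(T,t1(253.5,498),.014),plane(T,t1(271,410),.014))
print("br top",tri(T,t5(289,170),S,s5(586,56)))
for z in(.11,):
  a=plane(T,t5(196,132),z);b=plane(T,t5(381,207),z);print("edge",a,b,b-a,np.linalg.norm(b-a),np.degrees(np.arctan2(*(b-a)[1::-1])))
a=plane(T,t5(60,226),.006);b=plane(T,t5(228,300),.006);c=plane(T,t5(122,70),.006);print("foot",a,b,c,np.linalg.norm(a-b),np.linalg.norm(a-c),np.degrees(np.arctan2(*(b-a)[1::-1])),"ctr",(b+c)/2)
print("hole",tri(T,t5(210,192),S,s5(607,228)))
for n,c in C.items(): print(n,-c["R"].T@c["t"])
E
python3 m0.py
```

```text
trunk (array([ 0.639 , -0.0188,  0.1722]), np.float64(0.0012233054993412166))
tip (array([0.6056, 0.1028, 0.1692]), np.float64(0.0016478565134932293)) [0.6052 0.1019 0.17  ]
buffer outer (array([0.6206, 0.0482, 0.166 ]), np.float64(0.0035801382422234137))
base [ 0.6377 -0.0189  0.012 ]
pend [0.5292 0.0014 0.014 ] [ 0.5812 -0.0077  0.014 ]
br top (array([ 0.4848, -0.3288,  0.1089]), np.float64(0.002241355418655132))
edge [ 0.4924 -0.3095  0.11  ] [ 0.4769 -0.3496  0.11  ] [-0.0155 -0.0401  0.    ] 0.042940701644669885 -111.09311079404037
foot [ 0.4743 -0.3021  0.006 ] [ 0.4577 -0.3416  0.006 ] [ 0.5113 -0.3168  0.006 ] 0.0428452218800941 0.03982564597713482 -112.77329547231103 ctr [ 0.4845 -0.3292  0.006 ]
hole (array([ 0.4816, -0.3283,  0.0455]), np.float64(0.0005308114433940212))
scene [ 1.7513 -0.4082  1.0508]
top [ 0.4397 -0.0265  1.3004]
```

The measurements agree with the stated sizes:

| Item | Measured | Given |
|---|---|---|
| Trunk height | 172 mm | 175 mm |
| Tip radius | 126 mm | 125 mm |
| Pointer reach | 111 mm | 112 mm |
| Bracket top | 109 mm | 110 mm |

The branch is at 105.2° and the pointer at 169.4°. I'll put the open fingers either side of the branch near its tip and carry it round in an arc.

```bash
cat > go.py <<'E'
# usage: go.py x y z yaw  (mm, deg): prints shift in tool axes (mm) and turn
import sys
from h import *
s=telemetry.observe();R=s["tcp_rot"];p=s["ee_pos"]*1000
yaw=np.degrees(np.arctan2(R[1,1],R[0,1]))
print("clk %.2f pos %s yaw %.2f q6 %.1f F %s op %.1f"%(s["clock"],p.round(1),yaw,s["q"][5],s["force"].round(2),s["opening"]*1000))
if len(sys.argv)>4:
    x,y,z,w=map(float,sys.argv[1:5])
    d=R.T@(np.array([x,y,z])-p); print("shift",d.round(1),"turn %.1f"%-(w-yaw), "dist %.1f"%np.linalg.norm(d))
E
python3 go.py 480 243 220 15.2
```

```text
clk 0.20 pos [191.5 594.4 205.6] yaw 72.13 q6 84.1 F [-1.02  0.49  0.07] op 85.8
shift [ -14.1 -245.9  382.4] turn 56.9 dist 454.8
```

```bash
python3 -m inch '-2 -10 16 4 80; -5 -28 44 10 60; -8 -48 75 17 40; -10 -70 108 24 30; -12 -90 140 31 26; -13 -110 172 38 26; -14 -128 200 44 26; -14 -140 218 48 26'; python3 go.py 609.7 85.4 215 15.2
```

```text
clock: 0.87
ee_pos: [0.3577, 0.3919, 0.2199]
tcp_rot: [[0.0, 0.915, 0.403], [-0.002, 0.403, -0.915], [-1.0, -0.001, 0.002]]
force: [-0.7, 0.3, -0.3]
opening: 0.026
clk 0.87 pos [357.7 391.9 219.9] yaw 23.75 q6 106.9 F [-0.72  0.28 -0.29] op 26.0
shift [  5.5 107.2 382.1] turn 8.6 dist 396.9
```

```bash
python3 -m inch '0 6 20 2 24; 1 16 55 4 24; 2 27 95 6 24; 3 38 135 8 24; 4 49 175 9 24; 5 60 213 9 24; 5 68 242 9 24; 5 72 257 9 24'; python3 go.py 609.7 85.4 215 15.2
```

```text
clock: 1.53
ee_pos: [0.5292, 0.1826, 0.215]
tcp_rot: [[0.001, 0.968, 0.251], [-0.003, 0.251, -0.968], [-1.0, 0.0, 0.003]]
force: [0.6, 0.6, 0.1]
opening: 0.024
clk 1.53 pos [529.2 182.6 215. ] yaw 14.56 q6 88.0 F [0.6  0.59 0.12] op 24.0
shift [  0.4  53.5 114.3] turn -0.6 dist 126.2
```

```bash
python3 -m inch '0 3 12 0 24; 0 10 38 0 24; 0 18 68 0 24; 0 26 98 0 24; 0 31 114 0 24; 0 34 123 0 24; 0 34 125 0 24; 0 34 125 0 24'; python3 go.py 609.7 85.4 153 15.2
```

```text
clock: 2.2
ee_pos: [0.5931, 0.0703, 0.2151]
tcp_rot: [[-0.0, 0.968, 0.251], [-0.002, 0.251, -0.968], [-1.0, -0.001, 0.002]]
force: [-0.2, 0.1, -0.7]
opening: 0.0239
clk 2.20 pos [593.1  70.3 215.1] yaw 14.53 q6 76.1 F [-0.18  0.07 -0.71] op 23.9
shift [ 62.1  19.8 -10.6] turn -0.7 dist 66.1
```

```bash
python3 -m inch '0 4 -2 0 24; 0 10 -5 0 24; 0 16 -9 -1 24; 0 20 -11 -1 24; 0 20 -11 -1 24; 0 20 -11 -1 24; 0 20 -11 -1 24; 0 20 -11 -1 24'; python3 go.py 609.7 85.4 153 15.2
python3 - <<'E'
import cv2
from h import *
C=cams();a=C["top"]["pixels"][:,:,::-1];b=C["scene"]["pixels"][:,:,::-1]
cv2.imwrite("pics/p1.png",cv2.hconcat([cv2.resize(a[170:270,235:335],(400,400),interpolation=2),cv2.resize(b[180:280,300:400],(400,400),interpolation=2)]))
E
```

```text
clock: 2.87
ee_pos: [0.6096, 0.086, 0.2151]
tcp_rot: [[-0.0, 0.963, 0.268], [-0.002, 0.268, -0.963], [-1.0, -0.001, 0.002]]
force: [-0.6, 0.4, 0.1]
opening: 0.0239
clk 2.87 pos [609.6  86.  215.1] yaw 15.54 q6 76.6 F [-0.6   0.4   0.13] op 23.9
shift [62.1  0.   0.5] turn 0.3 dist 62.1
```

View pics/p1.png

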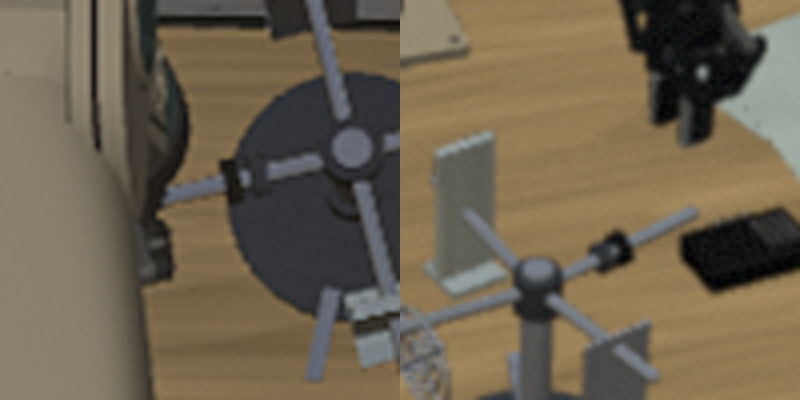

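Run:
```python
from h import *
C=cams();p=telemetry.observe()["ee_pos"]
for n,(ox,oy,k) in {"top":(235,170,0),"scene":(300,180,400)}.items():
    for q in (p,[.6056,.1028,.17]):
        u=P(C[n],q);print(n,u,(u[0]-ox)*4+k,(u[1]-oy)*4)
T,S=C["top"],C["scene"]
print(tri(T,(235+155/4,170+265/4),S,(300+275/4,180+130/4)))
```

```text
top [269.52729517 215.98602517] 138.10918068626916 183.94410066564194
top [263.45171036 221.16577941] 113.80684144889983 204.6631176510151
scene [368.29586289 220.29793523] 673.1834515796293 161.19174090319746
scene [372.72010233 232.39765548] 690.8804093231681 209.59062190006807
(array([0.57325572, 0.08807204, 0.21502569]), np.float64(0.0248349160612343))
```

Run:
```python
import cv2
from h import *
C=cams();b=C["scene"]["pixels"][:,:,::-1].copy()
p=telemetry.observe()["ee_pos"];u=P(C["scene"],p)
z=cv2.resize(b[170:240,330:410],(800,700)[:2],interpolation=2)[:600]
x=(int((u[0]-330+.5)*10),int((u[1]-170+.5)*10));cv2.circle(z,x,4,(0,0,255),-1)
cv2.imwrite("pics/p2.png",z)
```

```text
(no output)
```

View pics/p2.png

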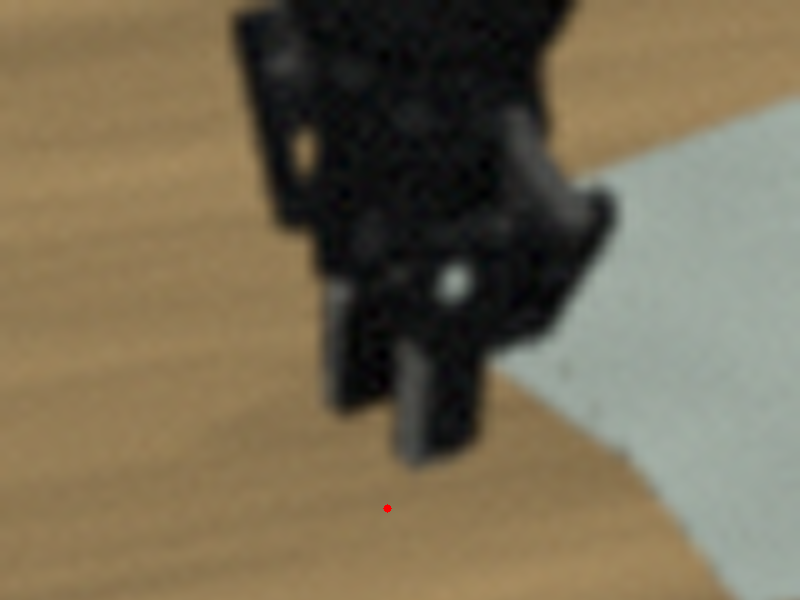

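```bash
python3 -m inch '0 0 0 0 0; 0 0 0 0 0; 0 0 0 0 0; 0 0 0 0 0; 0 0 0 0 0; 0 0 0 0 0; 0 0 0 0 0; 0 0 0 0 0' 20
python3 - <<'E'
import cv2
from h import *
C=cams();b=C["scene"]["pixels"][:,:,::-1].copy()
p=telemetry.observe()["ee_pos"];u=P(C["scene"],p)
z=cv2.resize(b[170:240,330:410],(800,700)[:2],interpolation=2)[:600]
x=(int((u[0]-330+.5)*10),int((u[1]-170+.5)*10));cv2.circle(z,x,4,(0,0,255),-1)
cv2.imwrite("pics/p3.png",z)
E
```

```text
clock: 3.83
ee_pos: [0.6097, 0.0859, 0.2152]
tcp_rot: [[-0.0, 0.964, 0.268], [-0.002, 0.268, -0.964], [-1.0, -0.001, 0.002]]
force: [0.1, -0.1, -0.2]
opening: 0.0002
```

View pics/p3.png

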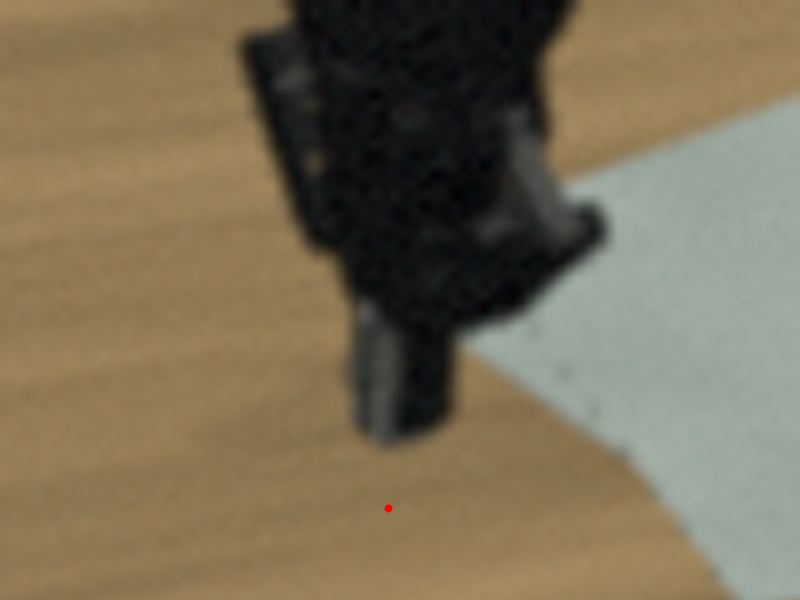

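Run:
```python
import cv2
from h import *
C=cams();p=telemetry.observe()["ee_pos"]
print(p,telemetry.observe()["q"])
for n in C:
    b=C[n]["pixels"][:,:,::-1].copy()
    for X,c in((p,(0,0,255)),([0,0,0],(0,255,0)),([0,0,.1],(0,255,0))):
        u=P(C[n],X);print(n,u);cv2.circle(b,(int(u[0]),int(u[1])),2,c,-1)
    if n=="top": cv2.imwrite("pics/p4.png",cv2.resize(b[150:310,180:380],(800,640),interpolation=2)[:600])
    cv2.imwrite(f"pics/p4{n}.png",b)
```

```text
[0.60971828 0.0858335  0.2151663 ] [ 2.06623735 14.66520884 -1.96856699 73.37256382 -0.12785421 76.55546226]
scene [368.29526916 220.31662097]
scene [282.01291913 183.47904014]
scene [280.99507335 158.92501542]
top [269.54266351 215.95343017]
top [308.59651954 497.67474563]
top [307.24655022 514.59234154]
```

View pics/p4.png

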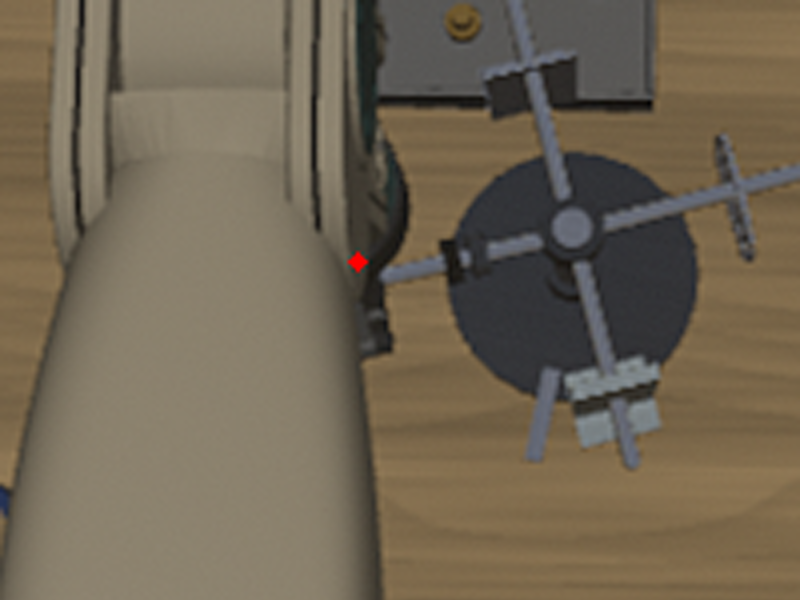

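View pics/p4scene.png

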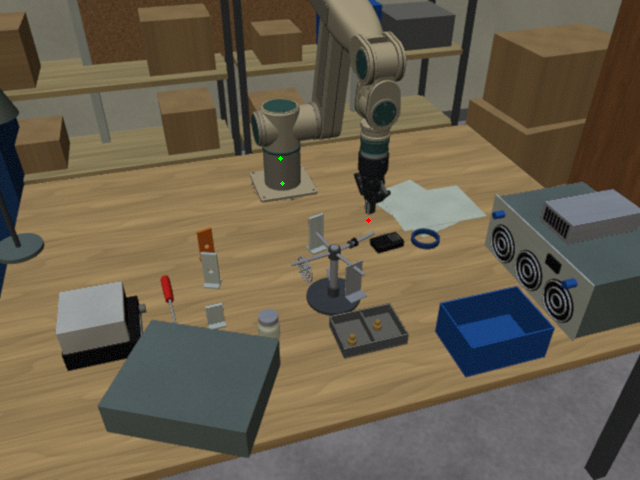

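Run:
```python
import cv2
from h import *
C=cams()
for n in C: print(n,P(C[n],[.1914,.5942,.2053]))
u=P(C["scene"],[.1914,.5942,.2053])
b=cv2.imread("pics/scene0.png");z=cv2.resize(b[60:140,430:510],(600,600),interpolation=2)
cv2.circle(z,(int((u[0]-430)*7.5),int((u[1]-60)*7.5)),4,(0,0,255),-1)
cv2.imwrite("pics/p5.png",z)
```

```text
scene [462.46791013 132.61651739]
top [ -1.19380674 426.512954  ]
```

View pics/p5.png

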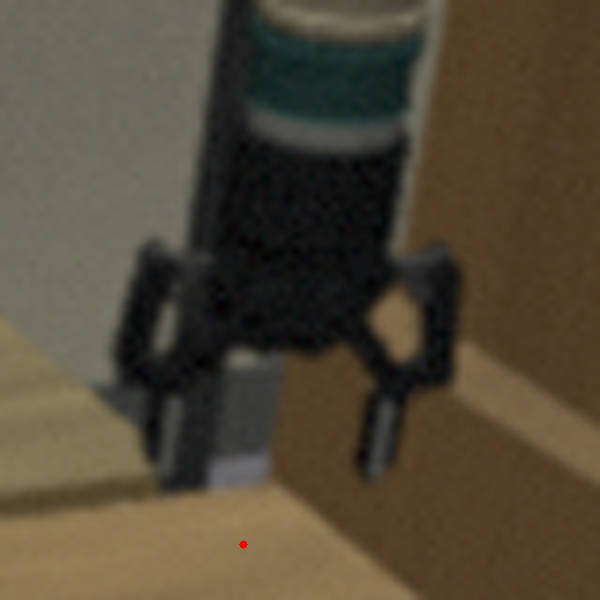

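The scene view puts the shut fingertips about 8 px above the projected TCP. I'll open the fingers, go partly down and compare them with the branch directly.

```bash
python3 -m inch '2 0 0 0 30; 7 0 0 0 30; 13 0 0 0 30; 20 0 0 0 30; 26 0 0 0 30; 30 0 0 0 30; 30 0 0 0 30; 30 0 0 0 30' 20
cat > pic.py <<'E'
import cv2,sys
from h import *
# pic.py name cam x0 y0 w h scale
n,c,x,y,w,h,k=sys.argv[1:8];x,y,w,h,k=map(int,(x,y,w,h,k))
C=read_camera(c);b=C["pixels"][:,:,::-1]
z=cv2.resize(b[y:y+h,x:x+w],None,fx=k,fy=k,interpolation=2).copy()
s=telemetry.observe();u=P(C,s["ee_pos"]);cv2.circle(z,(int((u[0]-x+.5)*k),int((u[1]-y+.5)*k)),3,(0,0,255),-1)
cv2.imwrite("pics/%s.png"%n,z);print(u,s["force"].round(1))
E
python3 pic.py q1 scene 330 170 80 75 8;python3 pic.py q1t top 240 180 80 75 8
```

```text
clock: 4.8
ee_pos: [0.6093, 0.0858, 0.1845]
tcp_rot: [[-0.001, 0.964, 0.267], [-0.002, 0.267, -0.964], [-1.0, -0.002, 0.002]]
force: [0.5, 0.1, 0.1]
opening: 0.0301
[367.66624621 229.70776529] [1.  0.  0.3]
[270.99702647 218.13763854] [ 0.5  0.1 -0.6]
```

View pics/q1.png

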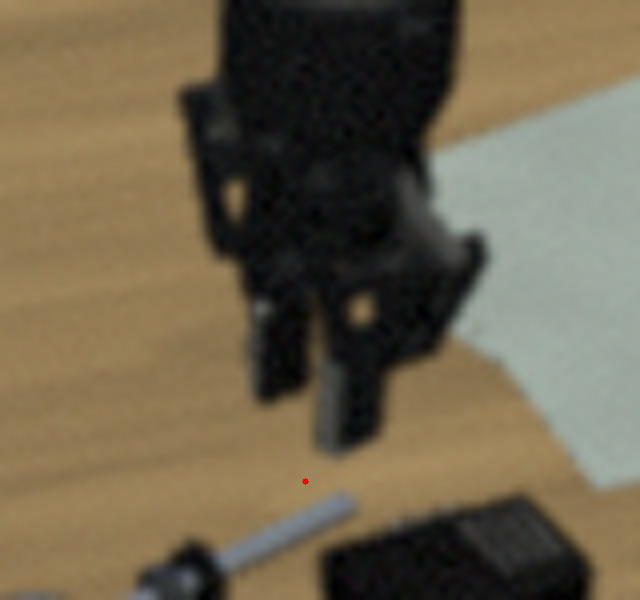

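View pics/q1t.png

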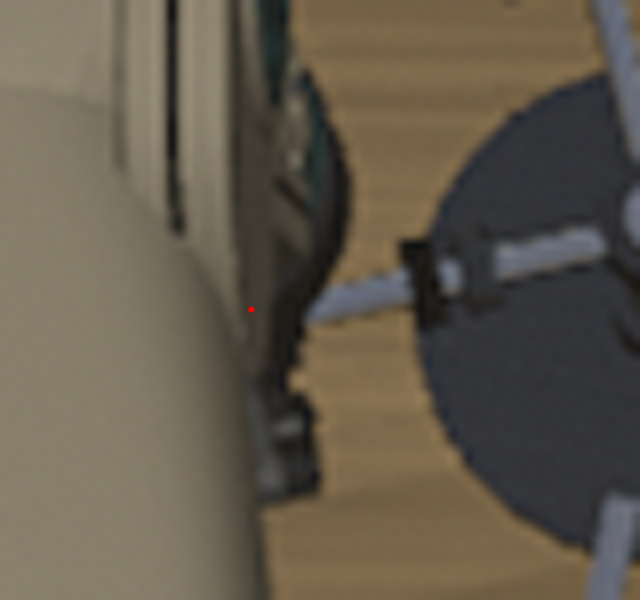

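```bash
python3 -m inch '3 0 0 0 30; 8 0 0 0 30; 13 0 0 0 30; 18 0 0 0 30; 22 0 0 0 30; 24 0 0 0 30; 24 0 0 0 30; 24 0 0 0 30' 20; 
python3 pic.py q2 scene 330 180 80 75 8
```

```text
clock: 5.57
ee_pos: [0.6098, 0.0858, 0.1612]
tcp_rot: [[-0.0, 0.964, 0.267], [-0.002, 0.267, -0.964], [-1.0, -0.001, 0.002]]
force: [0.7, 0.2, 0.3]
opening: 0.0302
[367.2192611  236.99138405] [ 0.4  0.7 -0.7]
```

View pics/q2.png

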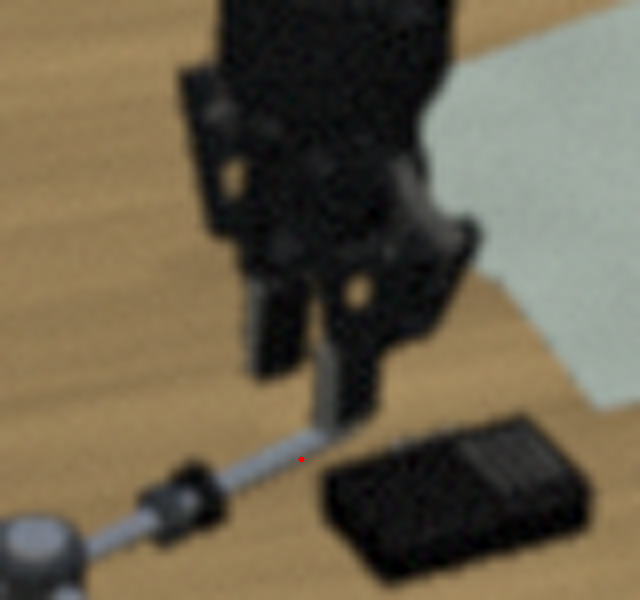

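The fingers straddle the branch but look about 20 mm higher than the TCP suggests. Going lower is safe either way, because nothing lies below.

```bash
python3 -m inch '3 0 0 0 30; 7 0 0 0 30; 11 0 0 0 28; 15 0 0 0 26; 18 0 0 0 24; 20 0 0 0 22; 20 0 0 0 22; 20 0 0 0 22' 20; 
python3 pic.py q3 scene 330 180 80 75 8
```

```text
clock: 6.28
ee_pos: [0.6099, 0.0857, 0.1413]
tcp_rot: [[0.0, 0.964, 0.268], [-0.002, 0.268, -0.964], [-1.0, -0.0, 0.002]]
force: [-0.6, 0.2, 0.7]
opening: 0.022
[366.81504688 243.00385041] [ 0.9 -0.9 -0. ]
```

View pics/q3.png

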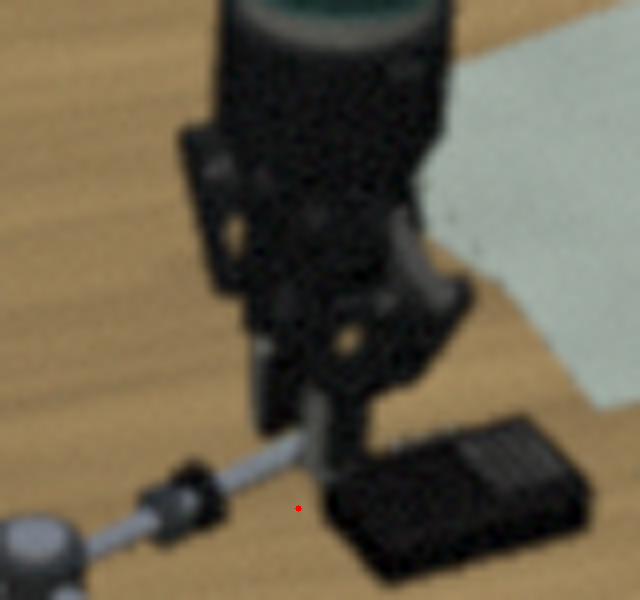

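```bash
cat > arc.py <<'E'
import sys
from h import *
# arc.py th1 z r op : from the present angle about the axis to th1 in 8 rows
th1,z,r=map(float,sys.argv[1:4]);A=np.array([638.,-18.8])
s=telemetry.observe();R=s["tcp_rot"];p=s["ee_pos"]*1000
yaw=np.degrees(np.arctan2(R[1,1],R[0,1]));d=p[:2]-A
th0=np.degrees(np.arctan2(d[1],d[0]));print("th0 %.1f r %.1f yaw %.1f"%(th0,np.hypot(*d),yaw))
f=[.07,.2,.36,.53,.7,.85,.95,1]
for a in f:
    th=th0+(th1-th0)*a; t=np.radians(th)
    q=np.array([*(A+r*np.array([np.cos(t),np.sin(t)])),z]); v=R.T@(q-p)
    print(v.round(0), "turn %.0f"%(yaw-(th-90)))
E
python3 arc.py 127 129 108
```

```text
th0 105.0 r 108.2 yaw 15.5
[12. -3.  0.] turn -1
[12. -8.  0.] turn -4
[ 12. -15.   1.] turn -7
[ 12. -22.   2.] turn -11
[ 12. -29.   4.] turn -15
[ 12. -35.   6.] turn -18
[ 13. -39.   7.] turn -20
[ 13. -41.   8.] turn -21
```

```bash
python3 -m inch '5 -1 0 0 14; 10 -6 0 -3 14; 12 -13 1 -6 14; 12 -20 2 -10 14; 12 -28 3 -14 14; 12 -34 5 -18 14; 12 -39 7 -20 14; 12 -41 8 -21 14'; python3 arc.py 149 129 108
```

```text
clock: 7.0
ee_pos: [0.5729, 0.0673, 0.1297]
tcp_rot: [[0.002, 0.803, 0.596], [-0.001, 0.596, -0.803], [-1.0, 0.001, 0.002]]
force: [0.4, 1.9, -0.5]
opening: 0.0139
th0 127.1 r 107.9 yaw 36.6
[ 1. -3. -0.] turn -2
[ 1. -8.  0.] turn -5
[  1. -15.   1.] turn -8
[  1. -22.   2.] turn -12
[  1. -29.   4.] turn -16
[  1. -34.   6.] turn -19
[  1. -38.   7.] turn -21
[  1. -40.   8.] turn -22
```

```bash
python3 -m inch '0 -3 0 -2 14; 1 -8 0 -5 14; 1 -15 1 -8 14; 1 -22 2 -12 14; 1 -29 4 -16 14; 1 -34 6 -19 14; 1 -38 7 -21 14; 1 -40 8 -22 14'; python3 arc.py 168 129 108; python3 pic.py q4 scene 300 180 100 75 8;python3 pic.py q4t top 240 170 100 100 6
```

```text
clock: 7.67
ee_pos: [0.546, 0.0373, 0.1292]
tcp_rot: [[0.003, 0.52, 0.854], [0.0, 0.854, -0.52], [-1.0, 0.002, 0.003]]
force: [0.1, 2.7, 0.6]
opening: 0.0144
th0 148.6 r 107.8 yaw 58.6
[ 0. -3. -0.] turn -1
[ 0. -7. -0.] turn -4
[  0. -13.   1.] turn -7
[  0. -19.   1.] turn -10
[  0. -25.   3.] turn -14
[  0. -31.   4.] turn -16
[  0. -34.   5.] turn -18
[  0. -36.   6.] turn -19
[341.84022363 236.55528335] [1.1 0.5 0.5]
[295.4631808  252.28366374] [0.  0.5 0.1]
```

View pics/q4.png

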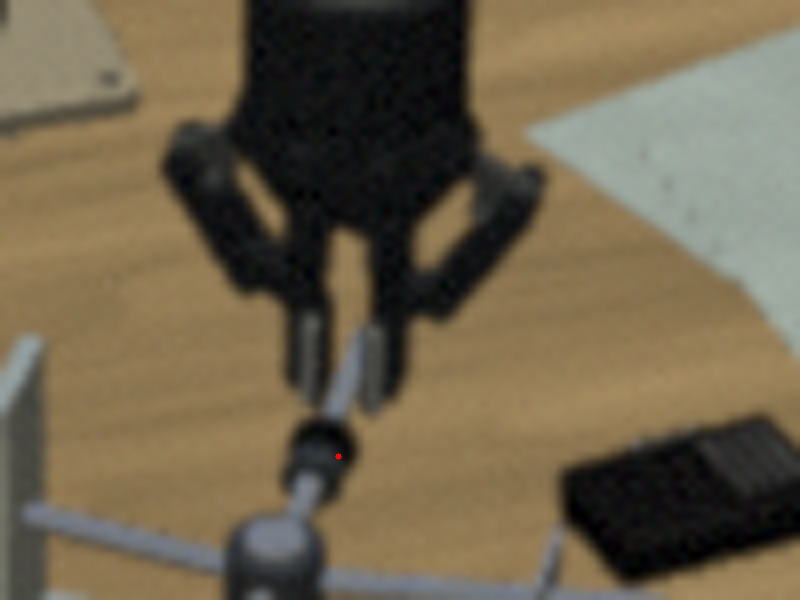

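View pics/q4t.png

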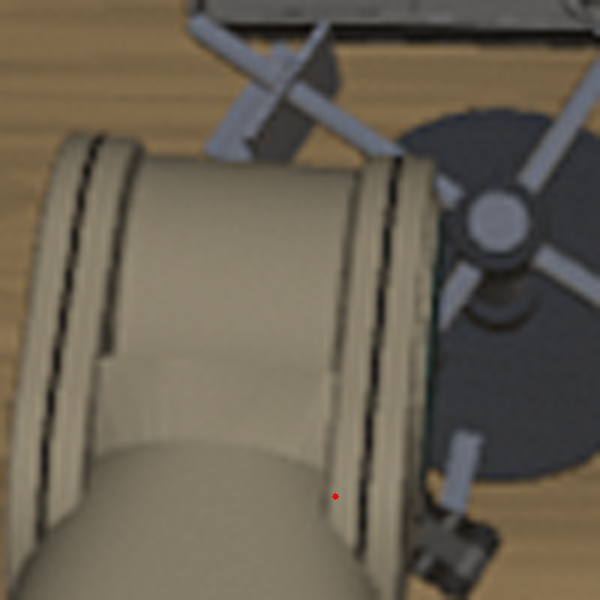

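```bash
python3 arc.py 170.6 129 108
```

```text
th0 148.8 r 107.8 yaw 58.5
[-0. -3. -0.] turn -2
[-0. -8.  0.] turn -5
[ -0. -15.   1.] turn -8
[ -0. -22.   2.] turn -12
[ -0. -28.   4.] turn -16
[ -0. -34.   6.] turn -19
[ -0. -38.   7.] turn -21
[ -0. -40.   8.] turn -22
```

```bash
python3 -m inch '0 -3 0 -2 14; 0 -8 0 -5 14; 0 -15 1 -8 14; 0 -22 2 -12 14; 0 -28 4 -16 14; 0 -34 6 -19 14; 0 -38 7 -21 14; 0 -40 8 -22 14'; python3 arc.py 170.6 129 108|head -1; python3 pic.py q5 scene 300 180 100 75 8;python3 pic.py q5t top 240 170 100 100 6
```

```text
clock: 8.43
ee_pos: [0.5317, -0.0012, 0.1289]
tcp_rot: [[0.003, 0.164, 0.986], [-0.0, 0.986, -0.164], [-1.0, 0.0, 0.003]]
force: [0.2, 2.6, 1.0]
opening: 0.014
th0 170.6 r 107.7 yaw 80.6
[327.10092343 236.15276486] [0.2 0.7 0.5]
[313.32194522 259.24793794] [0.  0.  0.1]
```

View pics/q5.png

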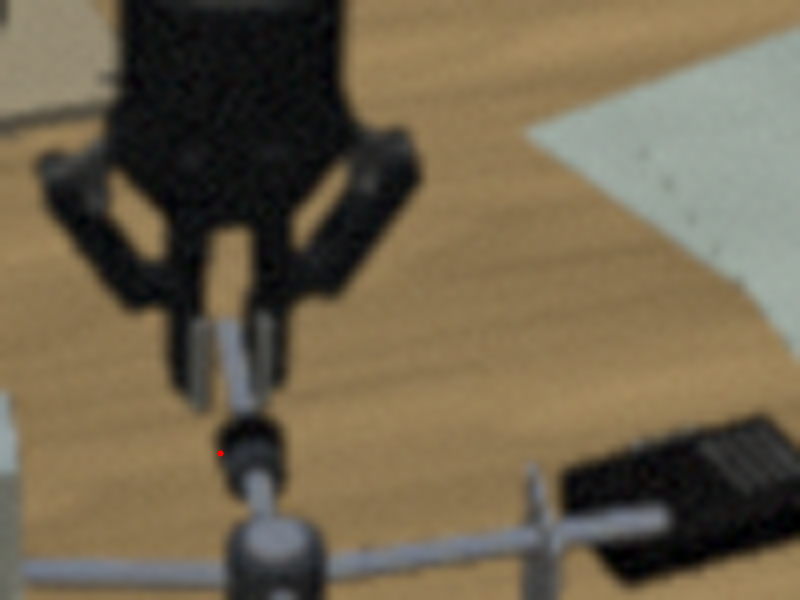

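View pics/q5t.png

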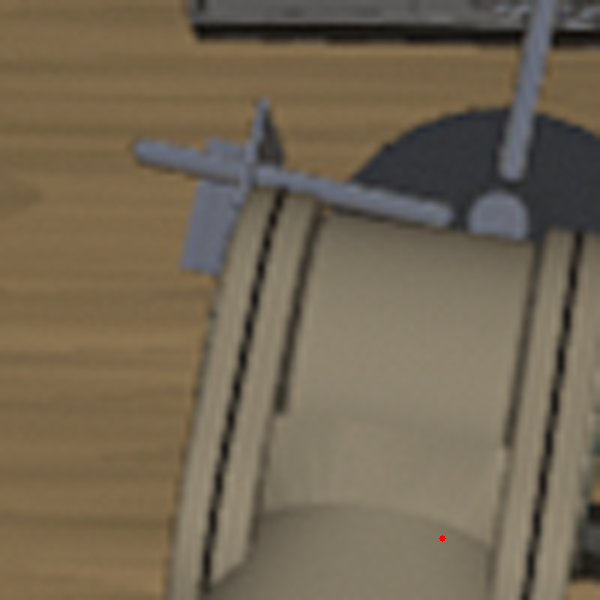

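```bash
python3 -m inch '-6 0 0 0 18; -20 0 0 0 18; -40 0 0 0 18; -62 0 0 0 18; -84 0 0 0 18; -104 0 0 0 18; -118 0 0 0 18; -122 0 0 0 18'; python3 go.py 484.8 -329 240 -21.9
```

```text
clock: 9.2
ee_pos: [0.533, -0.0017, 0.2542]
tcp_rot: [[0.007, 0.166, 0.986], [-0.003, 0.986, -0.166], [-1.0, -0.001, 0.007]]
force: [0.8, -0.0, 0.5]
opening: 0.018
clk 9.20 pos [533.   -1.7 254.2] yaw 80.45 q6 2.5 F [ 0.82 -0.04  0.47] op 18.0
shift [  14.7 -330.7    6.7] turn 102.4 dist 331.1
```

```bash
python3 -m inch '0 -15 0 4 40; 0 -48 1 10 40; 2 -86 2 17 40; 4 -125 3 24 40; 6 -164 4 31 40; 8 -203 5 38 40; 9 -235 5 45 40; 10 -255 6 50 40'; python3 go.py 484.8 -329 240 -21.9; python3 pic.py q6t top 240 170 110 100 6;python3 pic.py q6 scene 280 200 110 100 6
```

```text
clock: 9.87
ee_pos: [0.4953, -0.2571, 0.2434]
tcp_rot: [[0.005, 0.866, 0.499], [-0.003, 0.499, -0.866], [-1.0, 0.003, 0.005]]
force: [-0.2, 0.2, -0.6]
opening: 0.0402
clk 9.87 pos [ 495.3 -257.1  243.4] yaw 29.96 q6 26.0 F [-0.17  0.2  -0.61] op 40.2
shift [  3.6 -45.   57.1] turn 51.9 dist 72.8
[445.66632998 275.94601552] [ 1.2 -3.7  0.9]
[230.07224816 209.59311102] [-0.5  1.8  0.4]
```

View pics/q6t.png

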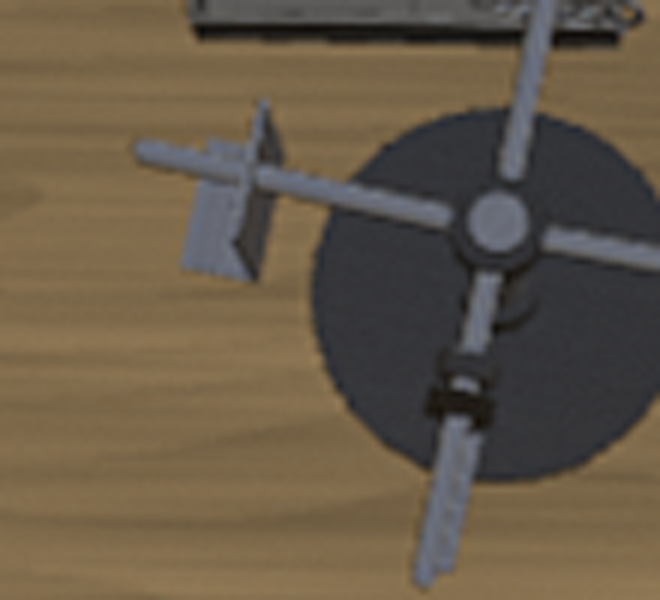

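View pics/q6.png

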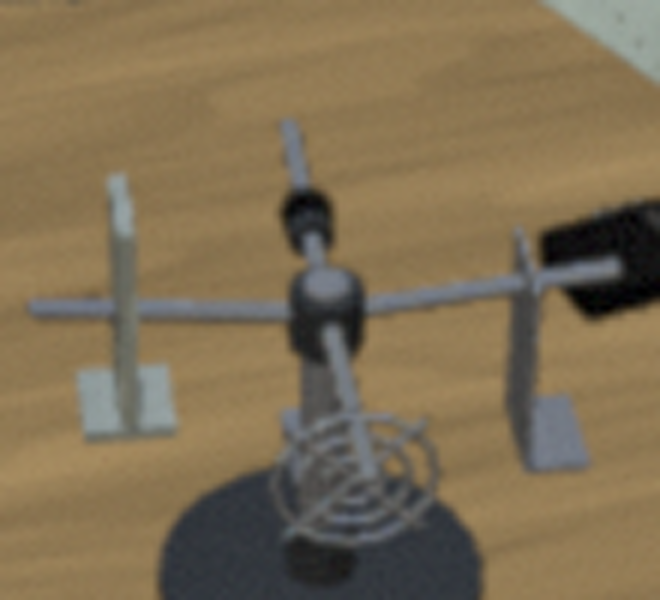

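Run:
```python
from h import *
C=cams();T=C["top"];S=C["scene"]
t=lambda u,v:(240+(u+.5)/6-.5,170+(v+.5)/6-.5)
s=lambda u,v:(280+(u+.5)/6-.5,200+(v+.5)/6-.5)
A=np.array([.638,-.0188])
np.set_printoptions(precision=4,suppress=True)
for n,u,z in(("tip",(424,582),.17),("opp tip?",(543,5),.17),("left tip",(138,150),.17),("trunk",(498,221),.175),("midbr",(459,425),.163)):
    p=plane(T,t(*u),z);d=p[:2]-A;print(n,p,np.hypot(*d),np.degrees(np.arctan2(d[1],d[0])))
print(tri(T,t(424,582),S,s(290,124)))
print(tri(T,t(498,221),S,s(324,284)))
p=tri(T,t(459,408),S,s(308,208));print("buf",p,np.hypot(*(p[0][:2]-A)))
```

```text
tip [0.5131 0.0036 0.17  ] 0.12686292782161115 169.83798803485564
opp tip? [ 0.716  -0.0335  0.17  ] 0.07938864924601288 -10.643790483641762
left tip [0.6616 0.1064 0.17  ] 0.12738934083108455 79.33695397399683
trunk [ 0.6383 -0.0193  0.175 ] 0.0005628867620305969 -62.85443882407692
midbr [ 0.5684 -0.0071  0.163 ] 0.07060342008054327 170.49393382716508
(array([0.5136, 0.0048, 0.1693]), np.float64(0.0026063206952152344))
(array([ 0.6388, -0.0192,  0.1718]), np.float64(7.689894956083612e-05))
buf (array([ 0.5743, -0.0061,  0.1654]), np.float64(0.0019949938052971675)) 0.06493190253673596
```

The branch is now at about 169.5° and the pointer at 169.4°, so the turn is good. The tip triangulates at (0.5135, 0.004, 0.169). Next is the bracket.

```bash
python3 -m inch '0 -5 6 5 40; 1 -15 19 12 40; 2 -26 33 19 40; 3 -36 46 26 40; 3 -42 54 33 40; 4 -45 57 40 40; 4 -45 57 46 40; 4 -45 57 51 40'; python3 go.py 484.8 -329 150 -21.9; python3 pic.py r1t top 420 230 100 100 6;python3 pic.py r1 scene 160 190 100 100 6
```

```text
clock: 10.73
ee_pos: [0.4862, -0.3246, 0.2393]
tcp_rot: [[0.004, 0.935, -0.354], [-0.0, -0.354, -0.935], [-1.0, 0.004, -0.001]]
force: [-0.2, 1.0, 0.1]
opening: 0.0403
clk 10.73 pos [ 486.2 -324.6  239.3] yaw -20.71 q6 70.6 F [-0.25  1.04  0.08] op 40.3
shift [89.3 -0.1  4.7] turn 1.2 dist 89.4
[478.71469693 281.40166743] [ 0.9  0.5 -0.3]
[203.79182393 213.12371731] [ 0.1  0.6 -0.7]
```

View pics/r1t.png

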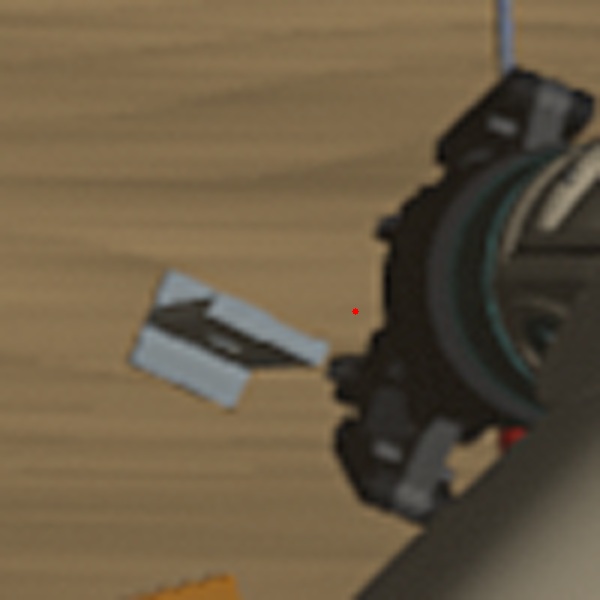

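View pics/r1.png

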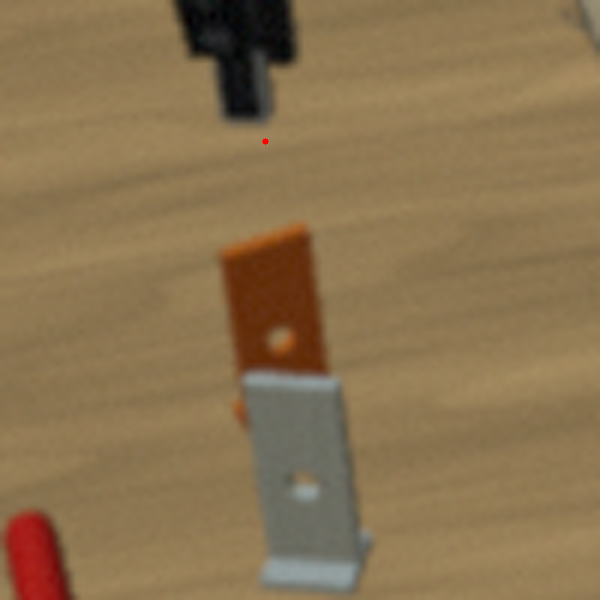

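```bash
python3 -m inch '6 0 1 1 40; 20 0 2 1 40; 38 0 4 1 40; 56 0 5 1 40; 72 0 5 1 40; 84 0 5 1 40; 89 0 5 1 40; 89 0 5 1 40'; python3 go.py 484.8 -329 100 -21.9; python3 pic.py r2t top 430 240 80 80 7;python3 pic.py r2 scene 170 220 80 80 7
```

```text
clock: 11.5
ee_pos: [0.4841, -0.3279, 0.1487]
tcp_rot: [[0.002, 0.931, -0.364], [0.002, -0.364, -0.931], [-1.0, 0.001, -0.002]]
force: [-0.6, -0.1, 0.3]
opening: 0.0397
clk 11.50 pos [ 484.1 -327.9  148.7] yaw -21.33 q6 70.8 F [-0.62 -0.13  0.3 ] op 39.7
shift [48.7  1.   0.8] turn 0.6 dist 48.7
[468.78623441 283.79630998] [-0.   0.8  0.4]
[205.84386305 240.80241425] [ 0.3 -0.6 -0.5]
```

View pics/r2t.png

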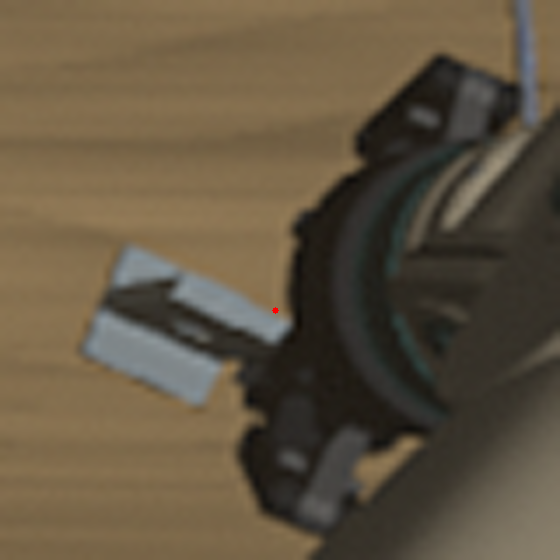

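View pics/r2.png

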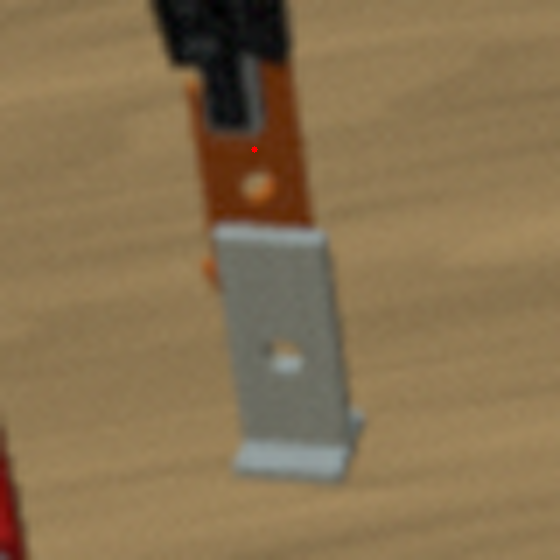

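```bash
python3 -m inch '4 0 0 0 40; 14 0 0 0 40; 26 0 1 0 40; 38 1 1 0 40; 48 1 1 0 40; 54 1 1 0 40; 56 1 1 0 40; 56 1 1 0 40'; python3 go.py 484.8 -329 100 -21.9; python3 pic.py r3t top 430 240 80 80 7;python3 pic.py r3 scene 170 220 80 80 7
```

```text
clock: 12.27
ee_pos: [0.4855, -0.33, 0.0937]
tcp_rot: [[0.003, 0.931, -0.364], [0.0, -0.364, -0.931], [-1.0, 0.003, -0.002]]
force: [0.7, 0.4, 0.1]
opening: 0.04
clk 12.27 pos [ 485.5 -330.    93.7] yaw -21.36 q6 70.8 F [0.71 0.39 0.06] op 40.0
shift [-6.3 -1.  -0.7] turn 0.5 dist 6.5
[462.99295024 284.11733375] [ 0.5 -0.1 -0.3]
[207.6958545  257.55767664] [0.3 0.5 0.1]
```

View pics/r3t.png

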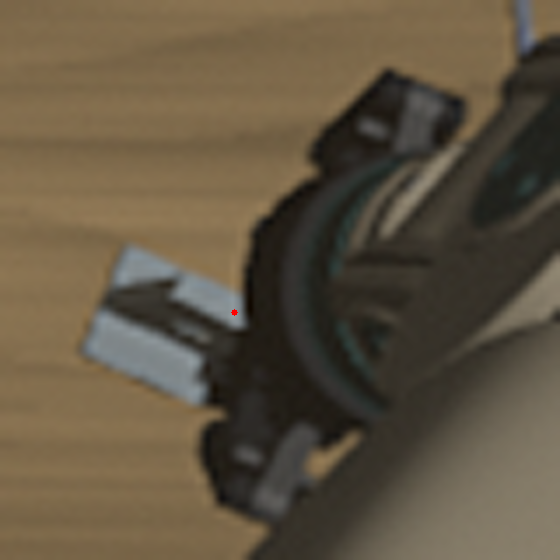

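View pics/r3.png

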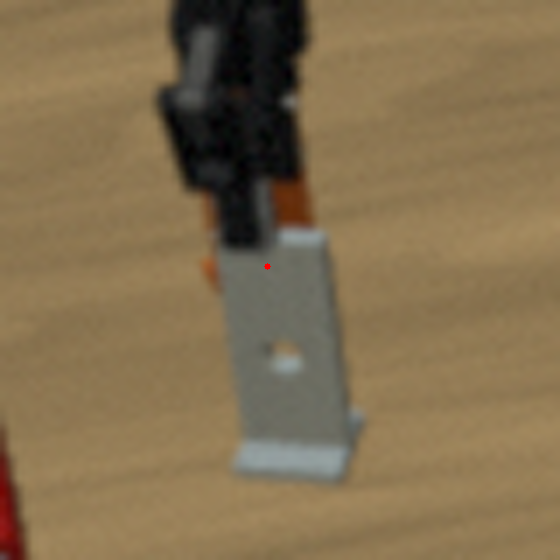

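The rendered fingers look about 22 mm higher and 8 mm farther out than the reported TCP. A light close here is a harmless test, because a stop at 8 mm would mean the plate is really between the pads.

```bash
python3 -m inch '0 0 0 0 20; 0 0 0 0 10; 0 0 0 0 4; 0 0 0 0 0; 0 0 0 0 0; 0 0 0 0 0; 0 0 0 0 0; 0 0 0 0 0' 20;python3 pic.py r4 scene 170 220 80 80 7
```

```text
clock: 13.03
ee_pos: [0.4864, -0.3307, 0.0951]
tcp_rot: [[0.005, 0.931, -0.364], [-0.001, -0.364, -0.931], [-1.0, 0.005, -0.001]]
force: [0.2, -0.2, -0.6]
opening: 0.0002
[207.69702348 257.55392038] [ 0.2  0.  -0.5]
```

View pics/r4.png

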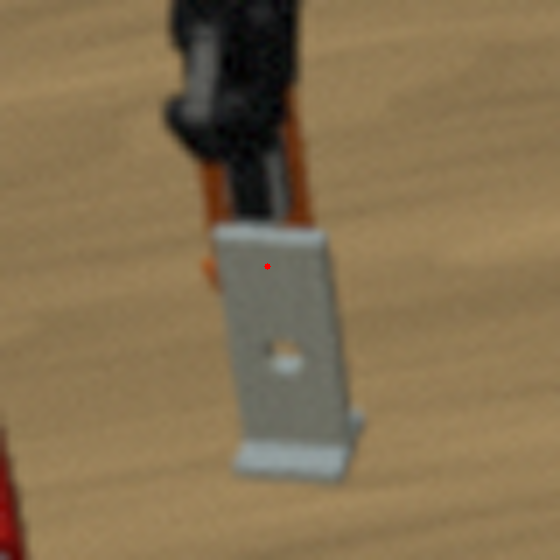

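The fingers closed to 0 above the plate, so the reported TCP is biased and the images are right. I'll measure the true tip.

```bash
python3 pic.py r5t top 440 255 50 50 12;python3 pic.py r5 scene 185 225 50 50 12; python3 -c "
from h import *
s=telemetry.observe();print(s['q'].round(2),s['joint_efforts'].round(1))"
```

```text
[463.17512217 283.94353809] [ 0.2  0.2 -0.6]
[207.69978284 257.55829095] [-0.3  0.4 -0.1]
[-40.59  16.53 -14.7   58.49   0.14  70.77] [  0.  -42.4  26.7  -0.    0.   -0. ]
```

View pics/r5t.png

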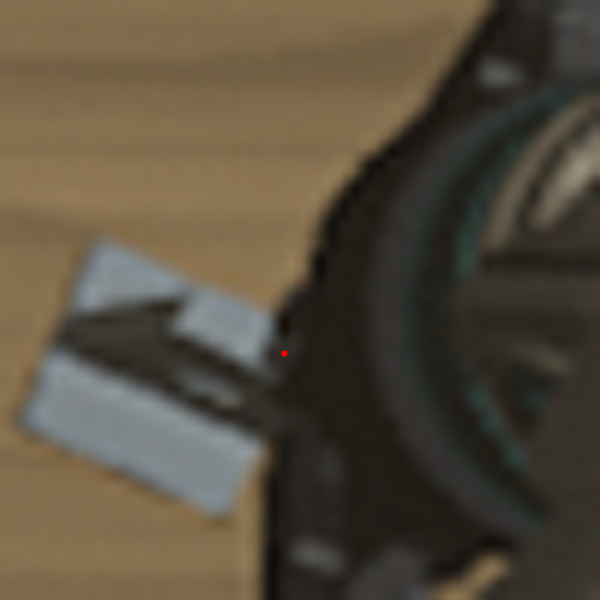

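View pics/r5.png

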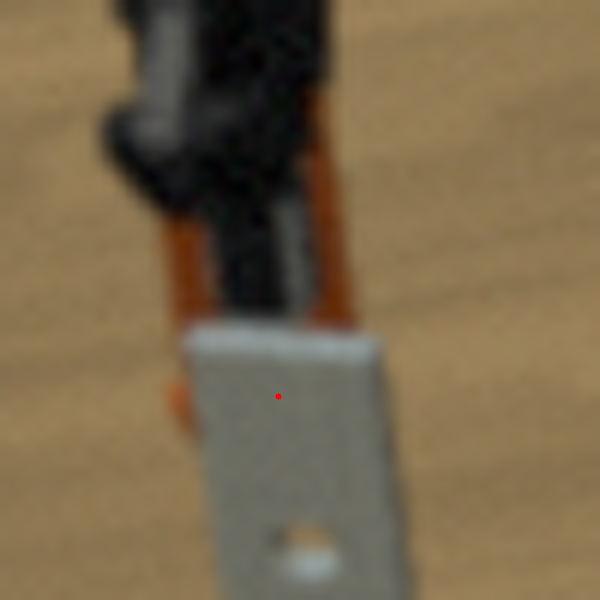

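Run:
```python
from h import *
S=read_camera("scene")
np.set_printoptions(precision=4,suppress=True)
def at_x(p,x):
    o,d=ray(S,p);return o+d*(x-o[0])/d[0]
for x in(.486,.493,.4995,.506): print(x,at_x((206.4,250.96),x))
# p3: bottom corners
f=lambda u,v:(330+(u+.5)/10-.5,170+(v+.5)/10-.5)
for x in(.610,.62,.63): print(x,at_x(f(405,425),x))
```

```text
0.486 [ 0.486  -0.3316  0.1177]
0.493 [ 0.493  -0.3321  0.1229]
0.4995 [ 0.4995 -0.3325  0.1276]
0.506 [ 0.506  -0.3328  0.1324]
0.61 [0.61   0.0891 0.2406]
0.62 [0.62   0.0848 0.2477]
0.63 [0.63   0.0804 0.2548]
```

```bash
python3 -m inch '0 0 0 0 20; 0 0 0 0 40; 0 0 -1 0 40; 5 0 -2 0 40; 14 0 -3 0 40; 24 0 -3 0 40; 32 0 -3 0 40; 36 0 -3 0 40'; python3 pic.py r6 scene 170 220 80 80 7
```

```text
clock: 13.9
ee_pos: [0.4864, -0.3269, 0.0567]
tcp_rot: [[0.003, 0.931, -0.364], [0.001, -0.364, -0.931], [-1.0, 0.002, -0.002]]
force: [-0.6, 0.4, -0.4]
opening: 0.0402
[210.71158006 268.2327653 ] [-0.6 -0.4 -0.6]
```

View pics/r6.png

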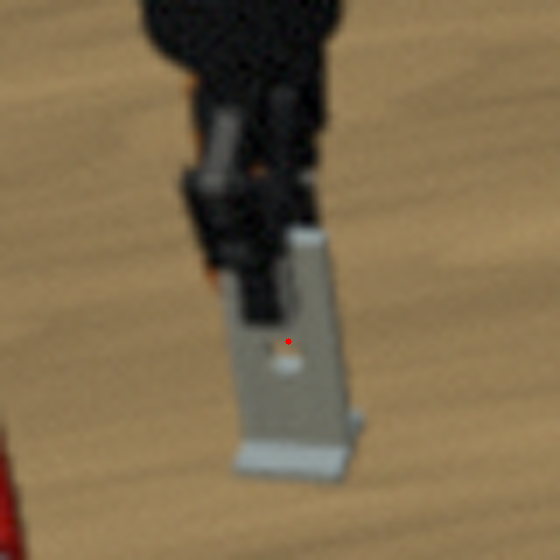

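```bash
python3 -m inch '0 0 0 0 25; 0 0 0 0 12; 0 0 0 0 6; 0 0 0 0 4; 0 0 0 0 4; 0 0 0 0 4; 0 0 0 0 4; 0 0 0 0 4' 35; python3 pic.py r7 scene 170 220 80 80 7; python3 go.py 400 -329 180 -21.9
```

```text
clock: 14.62
ee_pos: [0.4862, -0.3267, 0.0565]
tcp_rot: [[0.002, 0.931, -0.364], [0.001, -0.364, -0.931], [-1.0, 0.002, -0.002]]
force: [-0.1, -0.4, -1.2]
opening: 0.0074
[210.7084159  268.21453408] [-0.5 -0.  -1.7]
clk 14.67 pos [ 486.2 -326.7   56.5] yaw -21.36 q6 71.1 F [-0.51 -0.01 -1.71] op 7.2
shift [-123.7  -79.3   33.3] turn 0.5 dist 150.7
```

View pics/r7.png

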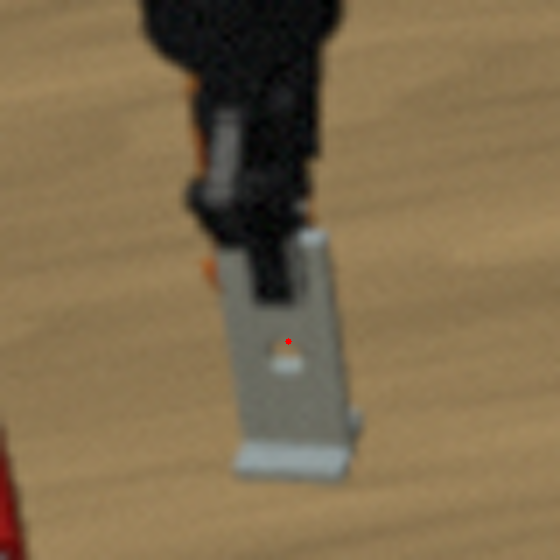

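The grip stopped at 7.3 mm and the bracket is upright. I'll lift it and carry it to a spot in front of the branch tip.

```bash
python3 -m inch '-3 0 0 0 4; -12 0 0 0 4; -28 0 0 0 4; -48 0 0 0 4; -70 0 0 0 4; -92 0 0 0 4; -110 0 0 0 4; -118 0 0 0 4'; python3 go.py 463 11 173 -10.5
```

```text
clock: 15.33
ee_pos: [0.4876, -0.3282, 0.1786]
tcp_rot: [[0.007, 0.931, -0.364], [-0.002, -0.364, -0.931], [-1.0, 0.007, -0.0]]
force: [0.6, -0.1, -1.3]
opening: 0.0073
clk 15.33 pos [ 487.6 -328.2  178.6] yaw -21.36 q6 71.0 F [ 0.64 -0.06 -1.32] op 7.3
shift [   4.6 -146.5 -307. ] turn -10.9 dist 340.2
```

```bash
python3 -m inch '0 -4 -9 -1 4; 1 -14 -30 -2 4; 2 -29 -60 -4 4; 2 -45 -93 -6 4; 3 -61 -127 -8 4; 3 -76 -158 -10 4; 4 -87 -182 -11 4; 4 -93 -195 -11 4'; python3 go.py 463 11 173 -10.5
```

```text
clock: 16.0
ee_pos: [0.4696, -0.1087, 0.1725]
tcp_rot: [[0.004, 0.984, -0.176], [0.0, -0.176, -0.984], [-1.0, 0.003, -0.001]]
force: [-0.3, -1.0, -1.5]
opening: 0.0075
clk 16.00 pos [ 469.6 -108.7  172.5] yaw -10.12 q6 79.3 F [-0.26 -1.01 -1.49] op 7.5
shift [  -0.5  -27.5 -116.7] turn 0.4 dist 119.9
```

```bash
python3 -m inch '0 -4 -9 0 4; 0 -14 -30 0 4; 0 -25 -55 0 4; 0 -37 -80 0 4; 0 -45 -97 0 4; 0 -50 -107 0 4; 0 -52 -111 0 4; 0 -52 -111 0 4'; python3 go.py 463 11 173 -10.5; python3 pic.py s1 scene 270 170 100 100 6; python3 pic.py s1t top 270 220 80 80 7
```

```text
clock: 16.67
ee_pos: [0.4374, 0.0101, 0.172]
tcp_rot: [[0.003, 0.985, -0.174], [-0.0, -0.174, -0.985], [-1.0, 0.003, -0.0]]
force: [0.8, -0.6, -1.6]
opening: 0.0072
clk 16.67 pos [437.4  10.1 172. ] yaw -10.05 q6 92.9 F [ 0.75 -0.56 -1.62] op 7.2
shift [-0.9 25.1 -5.3] turn 0.5 dist 25.7
[320.84849982 205.06101354] [ 0.3 -0.1 -1.1]
[306.69107474 303.14266144] [ 0.3  0.4 -1.1]
```

View pics/s1.png

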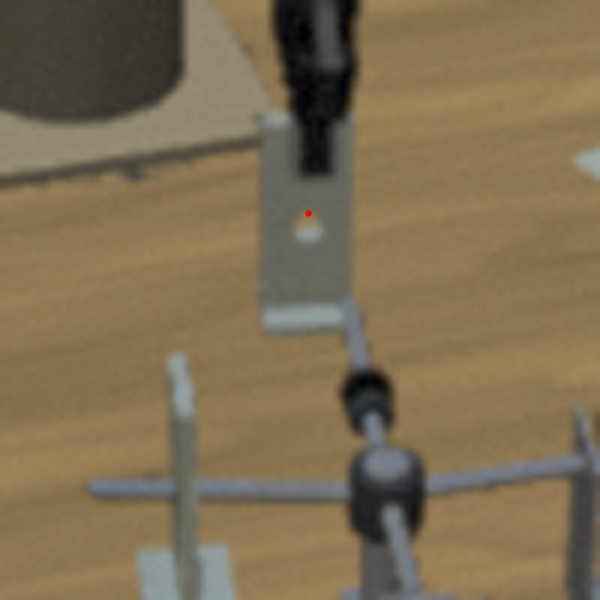

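View pics/s1t.png

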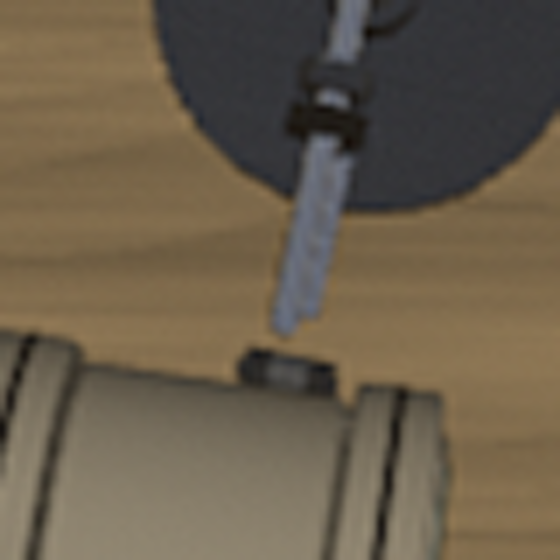

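```bash
cat > hole.py <<'E'
import cv2,sys
from h import *
x,y,w,h,k=map(int,sys.argv[2:7])
C=read_camera("scene");b=C["pixels"][:,:,::-1]
cv2.imwrite("pics/%s.png"%sys.argv[1],cv2.resize(b[y:y+h,x:x+w],None,fx=k,fy=k,interpolation=2))
E
python3 hole.py s2 308 184 30 45 13
```

```text
(no output)
```

View pics/s2.png

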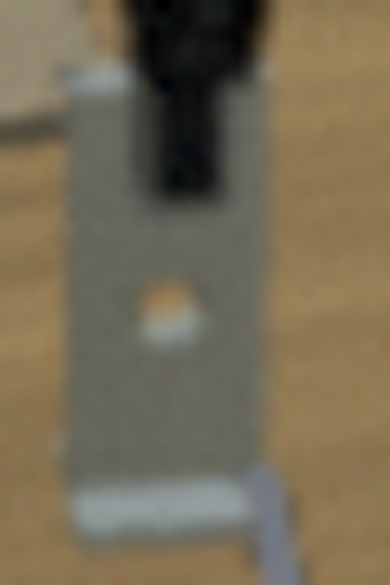

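Run:
```python
from h import *
S=read_camera("scene")
np.set_printoptions(precision=4,suppress=True)
for p in((320.6,207.7),):
    for z in(.160,.164,.1675,.171): print(z,plane(S,p,z))
print(P(S,[.5135,.004,.1695]), P(S,[.5135,.0045,.17]))
```

```text
0.16 [0.433  0.0103 0.16  ]
0.164 [0.4389 0.0085 0.164 ]
0.1675 [0.4441 0.0068 0.1675]
0.171 [0.4493 0.0052 0.171 ]
[327.1498 220.2463] [327.3235 220.0668]
```

```bash
python3 -m inch '0 5 -1 0 4; -1 14 -2 0 4; -2 26 -4 0 4; -3 38 -6 0 4; -4 49 -8 0 4; -4 57 -10 0 4; -4 61 -10 0 4; -4 61 -10 0 4'; python3 go.py; python3 hole.py s3 300 180 45 60 10;python3 pic.py s3t top 270 200 80 80 7
```

```text
clock: 17.53
ee_pos: [0.5014, 0.0078, 0.1765]
tcp_rot: [[0.004, 0.984, -0.177], [-0.0, -0.177, -0.984], [-1.0, 0.004, -0.0]]
force: [-0.6, 0.4, -1.8]
opening: 0.0073
clk 17.53 pos [501.4   7.8 176.5] yaw -10.19 q6 93.7 F [-0.58  0.4  -1.8 ] op 7.3
[307.87405159 272.82788685] [ 0.2  0.8 -1.2]
```

View pics/s3.png

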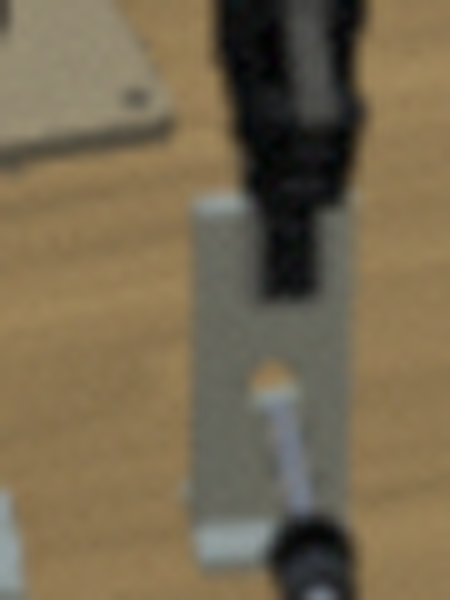

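View pics/s3t.png

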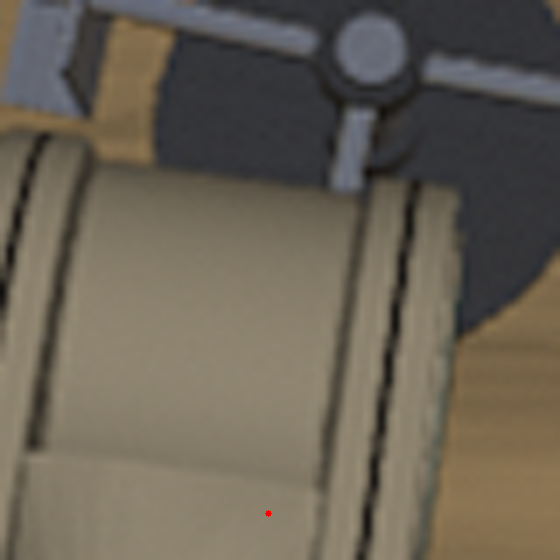

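Run:
```python
from h import *
S=read_camera("scene")
np.set_printoptions(precision=4,suppress=True)
for p in((326.85,217.75),(327.1,219.9)):
    for z in(.166,.168,.170,.172,.174): print(z,plane(S,p,z))
```

```text
0.166 [0.4965 0.0087 0.166 ]
0.168 [0.4993 0.0077 0.168 ]
0.17 [0.5022 0.0068 0.17  ]
0.172 [0.505  0.0059 0.172 ]
0.174 [0.5078 0.0049 0.174 ]
0.166 [0.5069 0.006  0.166 ]
0.168 [0.5097 0.0051 0.168 ]
0.17 [0.5125 0.0042 0.17  ]
0.172 [0.5153 0.0032 0.172 ]
0.174 [0.5182 0.0023 0.174 ]
```

Vision and kinematics agree: the hole centre is at about (0.504, 0.006, 0.1715) and on the branch line. I'll insert slowly.

```bash
python3 -m inch '0 1 0 0 4; 1 3 0 0 4; 1 5 0 0 4; 1.5 7 0 0 4; 2 9 0 0 4; 2 11 0 0 4; 2 12 0 0 4; 2 12 0 0 4'; python3 go.py; python3 hole.py s4 300 180 45 60 10
```

```text
clock: 18.35
ee_pos: [0.5117, 0.0058, 0.1743]
tcp_rot: [[0.003, 0.984, -0.177], [-0.0, -0.177, -0.984], [-1.0, 0.003, -0.0]]
force: [-0.4, -0.0, -0.6]
opening: 0.0075
clk 18.35 pos [511.7   5.8 174.3] yaw -10.19 q6 93.6 F [-0.44 -0.04 -0.61] op 7.5
```

View pics/s4.png

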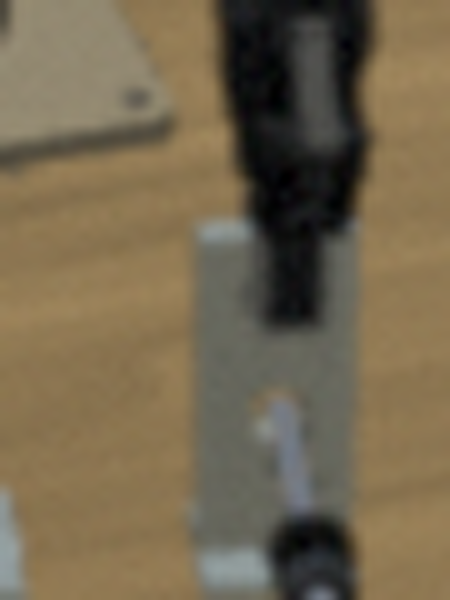

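```bash
python3 -m inch '0 1 -1 0 4; 0 3 -1.5 0 4; 0.5 6 -1.5 0 4; 1 9 -1.5 0 4; 1 12 -1.5 0 4; 1.5 14 -1.5 0 4; 1.5 15 -1.5 0 4; 1.5 15 -1.5 0 4'; python3 go.py; python3 hole.py s5 300 180 45 60 10
```

```text
clock: 19.07
ee_pos: [0.5268, 0.0046, 0.1728]
tcp_rot: [[0.003, 0.984, -0.177], [-0.0, -0.177, -0.984], [-1.0, 0.003, -0.0]]
force: [0.1, 0.9, -2.2]
opening: 0.0075
clk 19.07 pos [526.8   4.6 172.8] yaw -10.19 q6 93.7 F [ 0.14  0.86 -2.21] op 7.5
```

View pics/s5.png

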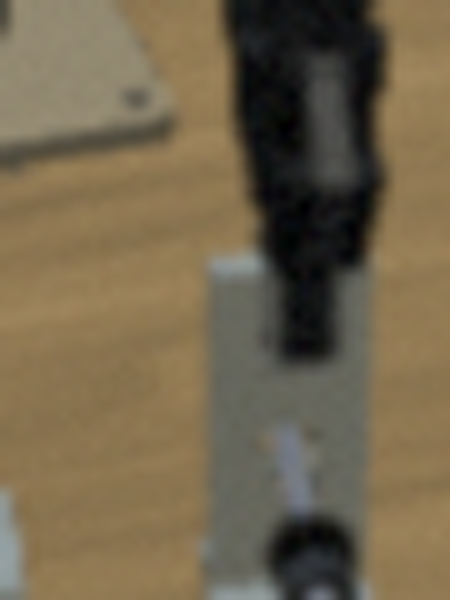

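```bash
python3 -m inch '0 2 0 0 4; 0.5 5 0 0 4; 1 9 0 0 4; 1.5 13 0 0 4; 2 18 0 0 4; 2.5 22 0 0 4; 2.5 24 0 0 4; 2.5 24 0 0 4'; python3 go.py; python3 hole.py s6 300 180 45 60 10
```

```text
clock: 19.78
ee_pos: [0.5509, 0.0002, 0.1703]
tcp_rot: [[0.003, 0.984, -0.177], [-0.0, -0.177, -0.984], [-1.0, 0.003, -0.0]]
force: [0.3, -0.7, -0.6]
opening: 0.0074
clk 19.78 pos [5.509e+02 2.000e-01 1.703e+02] yaw -10.20 q6 93.5 F [ 0.34 -0.71 -0.57] op 7.4
```

View pics/s6.png

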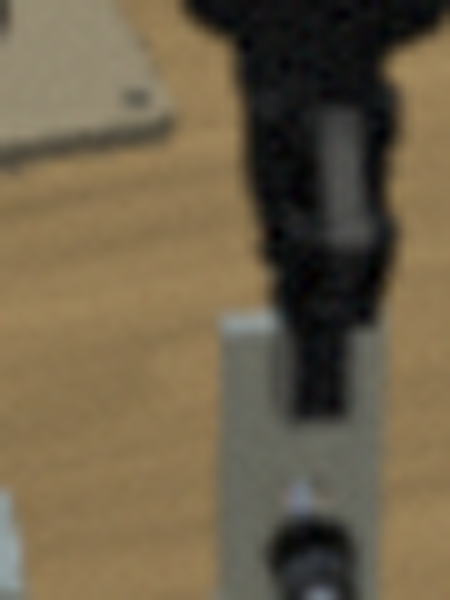

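```bash
python3 -m inch '0 1 0 0 4; 0.5 3 0 0 4; 0.5 6 0 0 4; 1 8 0 0 4; 1 10 0 0 4; 1.5 12 0 0 4; 1.5 13 0 0 4; 1.5 13 0 0 4'; python3 go.py; python3 hole.py s7 300 180 45 60 10
```

```text
clock: 20.5
ee_pos: [0.5635, -0.002, 0.1688]
tcp_rot: [[0.002, 0.984, -0.177], [-0.0, -0.177, -0.984], [-1.0, 0.002, -0.0]]
force: [0.4, -0.8, -1.5]
opening: 0.0077
clk 20.50 pos [563.5  -2.  168.8] yaw -10.20 q6 93.4 F [ 0.38 -0.85 -1.46] op 7.7
```

```bash
python3 -m inch '0 0.5 0 0 4; 0 1 0 0 4; 0 1.5 0 0 4; 0 2 0 0 4; 0 2.5 0 0 4; 0 3 0 0 4; 0 3 0 0 4; 0 3 0 0 4'; python3 go.py
```

```text
clock: 21.22
ee_pos: [0.5662, -0.0025, 0.1687]
tcp_rot: [[0.002, 0.984, -0.177], [-0.0, -0.177, -0.984], [-1.0, 0.002, -0.0]]
force: [-0.7, -0.0, -1.4]
opening: 0.0071
clk 21.22 pos [566.2  -2.5 168.7] yaw -10.20 q6 93.4 F [-0.67 -0.02 -1.35] op 7.1
```

View pics/s7.png

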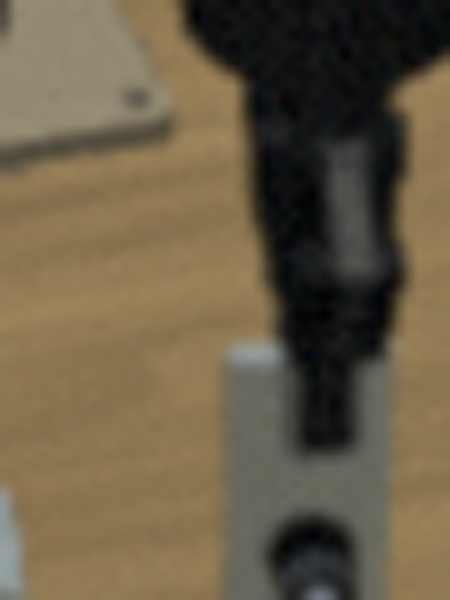

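```bash
python3 -m inch '0 0.5 0 0 4; 0 1 0 0 4; 0 1.5 0 0 4; 0.5 2 0 0 4; 0.5 2.5 0 0 4; 0.5 3 0 0 4; 0.5 3 0 0 4; 0.5 3 0 0 4'; python3 go.py
```

```text
clock: 21.88
ee_pos: [0.5684, -0.0029, 0.168]
tcp_rot: [[0.0, 0.984, -0.177], [0.0, -0.177, -0.984], [-1.0, 0.0, -0.0]]
force: [-4.3, 0.5, 1.2]
opening: 0.0072
clk 21.88 pos [568.4  -2.9 168. ] yaw -10.20 q6 93.4 F [-4.32  0.47  1.24] op 7.2
```

```bash
python3 -m inch '0 0.5 0 0 4; 0 1 0 0 4; -0.3 1.5 0 0 4; -0.3 2 0 0 4; -0.3 2 0 0 4; -0.3 2 0 0 4; -0.3 2 0 0 4; -0.3 2 0 0 4'; python3 go.py
```

```text
clock: 22.55
ee_pos: [0.5691, -0.0031, 0.1678]
tcp_rot: [[-0.002, 0.984, -0.177], [0.001, -0.177, -0.984], [-1.0, -0.002, -0.0]]
force: [-5.5, 1.3, 1.0]
opening: 0.0077
clk 22.55 pos [569.1  -3.1 167.8] yaw -10.19 q6 93.4 F [-5.51  1.29  0.97] op 7.7
```

```bash
python3 -m inch '0 1 0 0 4; 0 2 0 0 4; 0 3 0 0 4; 0 3 0 0 4; 0 3 0 0 4; 0 3 0 0 4; 0 3 0 0 4; 0 3 0 0 4'; python3 go.py;python3 go.py; python3 pic.py u1 scene 270 180 100 90 6
```

```text
clock: 23.22
ee_pos: [0.5701, -0.0032, 0.1675]
tcp_rot: [[-0.006, 0.984, -0.177], [0.001, -0.177, -0.984], [-1.0, -0.006, -0.0]]
force: [-7.5, 1.0, 2.2]
opening: 0.0072
clk 23.22 pos [570.1  -3.2 167.5] yaw -10.19 q6 93.4 F [-7.54  1.02  2.22] op 7.2
clk 23.22 pos [570.1  -3.2 167.5] yaw -10.19 q6 93.4 F [-7.54  1.02  2.22] op 7.2
[331.07557847 232.58562   ] [-7.4  0.5  3.4]
```

View pics/u1.png

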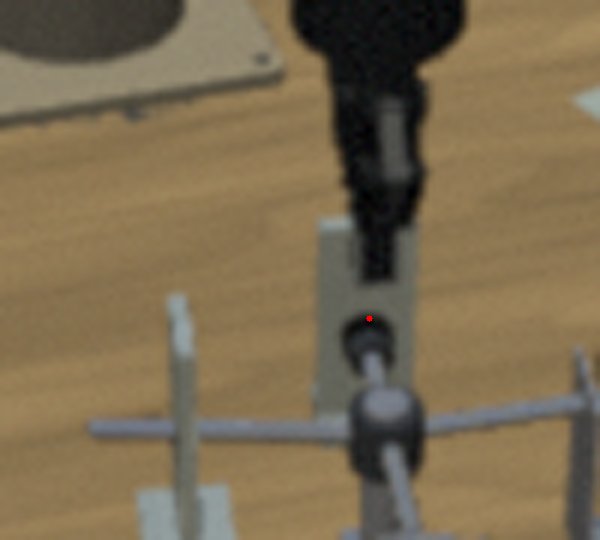

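```bash
python3 -m inch '-0.5 0.5 0 0 4; -1 1.2 0 0 4; -1 2 0 0 4; -1 2 0 0 4; -1 2 0 0 4; -1 2 0 0 4; -1 2 0 0 4; -1 2 0 0 4'; python3 go.py
```

```text
clock: 23.93
ee_pos: [0.5699, -0.0032, 0.1676]
tcp_rot: [[-0.011, 0.984, -0.177], [0.002, -0.177, -0.984], [-1.0, -0.011, -0.0]]
force: [-6.4, 1.1, 0.7]
opening: 0.0074
clk 23.93 pos [569.9  -3.2 167.6] yaw -10.19 q6 93.3 F [-6.41  1.14  0.7 ] op 7.4
```

```bash
python3 -m inch '0 2 0 0 4; 0 3 0 0 4; -0.3 4 0 0 4; -0.3 5 0 0 4; -0.3 5 0 0 4; -0.3 5 0 0 4; -0.3 5 0 0 4; -0.3 5 0 0 4'; python3 go.py
```

```text
clock: 24.6
ee_pos: [0.5713, -0.0034, 0.167]
tcp_rot: [[-0.018, 0.984, -0.177], [0.003, -0.177, -0.984], [-1.0, -0.018, 0.0]]
force: [-9.9, 2.2, 2.5]
opening: 0.0075
clk 24.60 pos [571.3  -3.4 167. ] yaw -10.18 q6 93.3 F [-9.94  2.15  2.49] op 7.5
```

```bash
python3 -m inch '0 -0.5 0 0 4; 0 -1 0 0 4; 0 -1.5 0 0 4; 0 -2 0 0 4; 0 -2 0 0 4; 0 -2 0 0 4; 0 -2 0 0 4; 0 -2 0 0 4'; python3 go.py
```

```text
clock: 25.27
ee_pos: [0.5689, -0.003, 0.1666]
tcp_rot: [[-0.019, 0.984, -0.177], [0.003, -0.177, -0.984], [-1.0, -0.019, 0.0]]
force: [-4.5, 0.8, -1.6]
opening: 0.0079
clk 25.27 pos [568.9  -3.  166.6] yaw -10.18 q6 93.3 F [-4.51  0.76 -1.59] op 7.9
```

```bash
python3 -m inch '0 -0.5 0 0 4; 0 -1 0 0 4; 0.5 -1.2 0 0 4; 0.5 -1.2 0 0 4; 1 -1.2 0 0 4; 1 -1.2 0 0 4; 1 -1.2 0 0 4; 1 -1.2 0 0 4'; python3 go.py
```

```text
clock: 25.93
ee_pos: [0.5684, -0.0029, 0.1664]
tcp_rot: [[-0.018, 0.984, -0.177], [0.003, -0.177, -0.984], [-1.0, -0.018, -0.0]]
force: [-3.7, -0.1, 3.2]
opening: 0.0074
clk 25.93 pos [568.4  -2.9 166.4] yaw -10.18 q6 93.3 F [-3.65 -0.1   3.2 ] op 7.4
```

```bash
python3 -m inch '-0.5 -0.3 0 0 4; -0.5 -0.6 0 0 4; -0.5 -0.9 0 0 4; -0.5 -1 0 0 4; -0.3 -1 0 0 4; -0.2 -1 0 0 4; 0 -1 0 0 4; 0 -1 0 0 4'; python3 go.py;  python3 pic.py u2 scene 270 180 100 90 6
```

```text
clock: 26.6
ee_pos: [0.5677, -0.0028, 0.1666]
tcp_rot: [[-0.017, 0.984, -0.177], [0.003, -0.177, -0.984], [-1.0, -0.017, 0.0]]
force: [-2.6, 0.0, 0.4]
opening: 0.0075
clk 26.60 pos [567.7  -2.8 166.6] yaw -10.18 q6 93.3 F [-2.58  0.03  0.41] op 7.5
[330.95122767 232.32258496] [-1.3 -0.3  1.3]
```

View pics/u2.png

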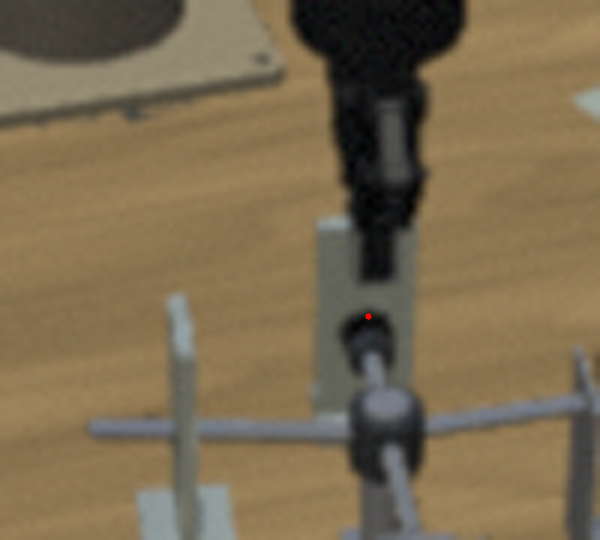

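Residual push is about 2 N and the branch carries the weight, so I'll release.

```bash
python3 -m inch '0 0 0 0 9; 0 0 0 0 10; 0 0 0 0 12; 0 0 0 0 14; 0 0 0 0 16; 0 0 0 0 18; 0 0 0 0 20; 0 0 0 0 20'; python3 go.py;  python3 pic.py u3 scene 270 180 100 90 6
```

```text
clock: 27.32
ee_pos: [0.5677, -0.0028, 0.1665]
tcp_rot: [[-0.017, 0.984, -0.177], [0.003, -0.177, -0.984], [-1.0, -0.017, 0.0]]
force: [-1.1, 0.8, 0.2]
opening: 0.0202
clk 27.32 pos [567.7  -2.8 166.5] yaw -10.18 q6 93.3 F [-1.12  0.79  0.23] op 20.2
[330.96017781 232.33537974] [0.2 1.1 0.4]
```

View pics/u3.png

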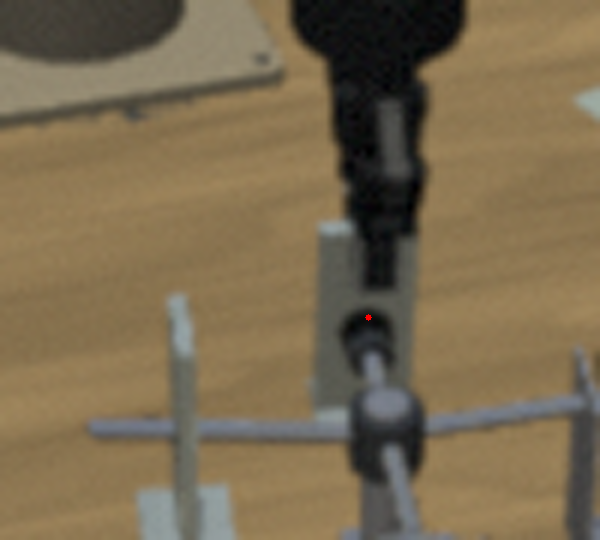

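```bash
python3 -m inch '0 0 0 0 26; 0 0 0 0 32; 0 0 0 0 36; 0 0 0 0 36; -2 0 0 0 36; -6 0 0 0 36; -12 0 0 0 36; -20 0 0 0 36'; python3 go.py;  python3 pic.py u4 scene 270 180 100 90 6
```

```text
clock: 28.03
ee_pos: [0.5678, -0.0028, 0.1868]
tcp_rot: [[-0.018, 0.984, -0.177], [0.003, -0.177, -0.984], [-1.0, -0.018, 0.0]]
force: [0.7, 0.1, -0.3]
opening: 0.0362
clk 28.03 pos [567.8  -2.8 186.8] yaw -10.18 q6 93.3 F [ 0.66  0.1  -0.28] op 36.2
[331.19575379 225.75425679] [ 1.5 -0.2  1.1]
```

```bash
python3 -m inch '-8 0 0 0 36; -24 0 0 0 36; -45 0 0 0 36; -68 0 0 0 36; -88 0 0 0 36; -102 0 0 0 36; -108 0 0 0 36; -108 0 0 0 36'; python3 go.py 330 150 270 -10.2
```

```text
clock: 28.75
ee_pos: [0.572, -0.0034, 0.2997]
tcp_rot: [[-0.01, 0.984, -0.177], [0.002, -0.177, -0.984], [-1.0, -0.01, -0.0]]
force: [0.0, 0.3, 0.1]
opening: 0.0359
clk 28.75 pos [572.   -3.4 299.7] yaw -10.18 q6 93.3 F [0.01 0.34 0.11] op 35.9
shift [  32.3 -265.  -108.2] turn 0.0 dist 288.1
```

View pics/u4.png

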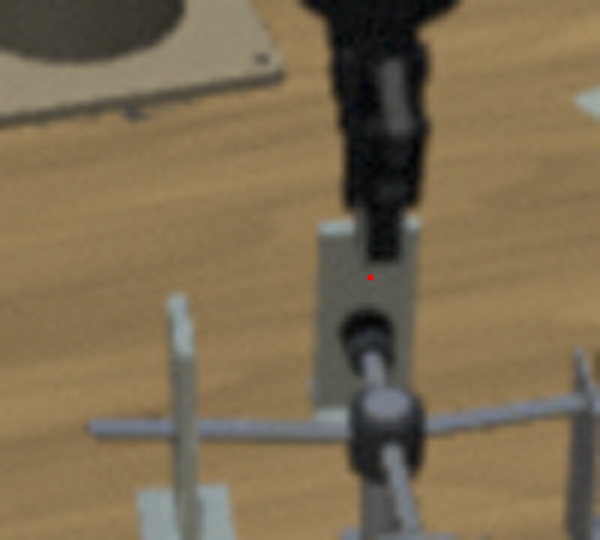

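Now I'll move clear of the top camera and check the result.

```bash
python3 -m inch '0 -12 -5 0 36; 0 -38 -16 0 36; 0 -70 -29 0 36; 0 -104 -43 0 36; 0 -138 -57 0 36; 0 -170 -70 0 36; 0 -195 -80 0 36; 0 -205 -85 0 36'; python3 -m inch '0 0 -10 0 36; 0 0 -32 0 36; 0 0 -62 0 36; 0 0 -95 0 36; 0 0 -128 0 36; 0 0 -158 0 36; 0 0 -180 0 36; 0 0 -190 0 36'; python3 pic.py v1 scene 270 190 110 100 6; python3 pic.py v1t top 270 170 110 100 6
```

```text
clock: 29.42
ee_pos: [0.3804, 0.1177, 0.3004]
tcp_rot: [[-0.013, 0.985, -0.175], [0.002, -0.175, -0.985], [-1.0, -0.014, 0.0]]
force: [0.4, -0.1, -0.7]
opening: 0.036
clock: 30.08
ee_pos: [0.4133, 0.307, 0.2988]
tcp_rot: [[-0.015, 0.985, -0.172], [0.002, -0.172, -0.985], [-1.0, -0.015, 0.001]]
force: [0.5, -1.0, 0.4]
opening: 0.0359
[416.54736349 147.50454524] [0.9 1.5 0.6]
[139.54904581 314.07393911] [-0.8  0.2 -0.1]
```

View pics/v1.png

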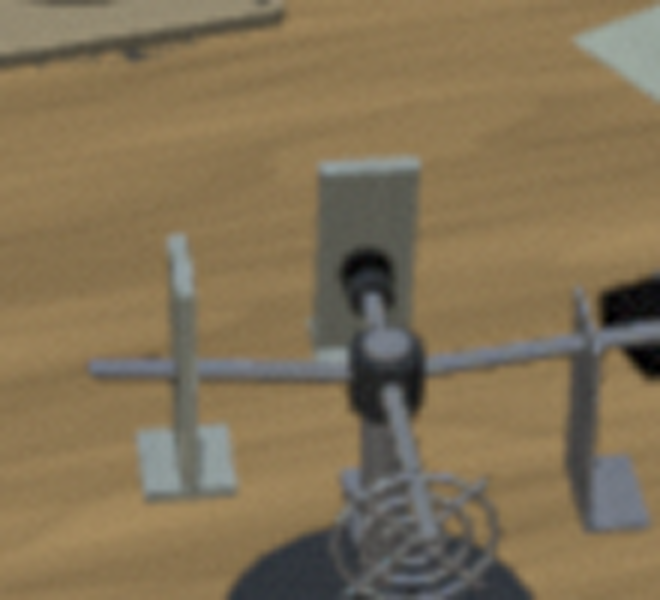

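View pics/v1t.png

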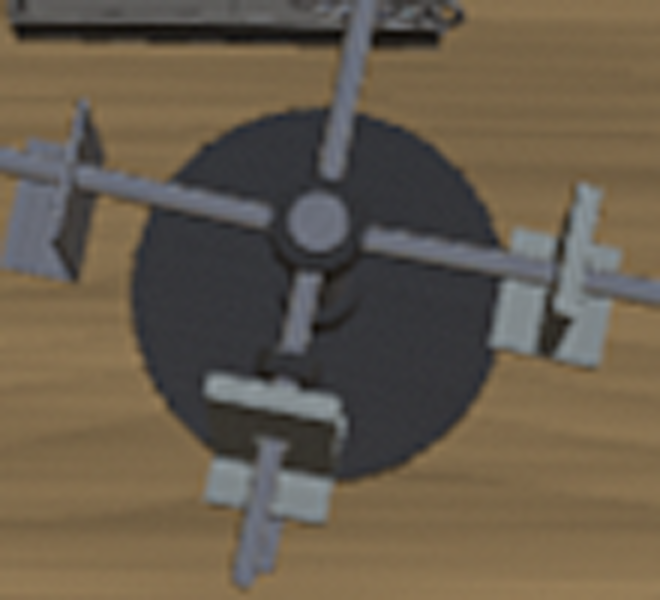

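```bash
python3 - <<'E'
from h import *
T=read_camera("top");A=np.array([.638,-.0188])
t=lambda u,v:(270+(u+.5)/6-.5,170+(v+.5)/6-.5)
for n,u,z in(("tip",(244,582),.17),("plate outer/branch top",(270,438),.168),("plate top mid",(272,395),.217)):
    p=plane(T,t(*u),z);d=p[:2]-A;print(n,p.round(4),np.hypot(*d).round(4),np.degrees(np.arctan2(d[1],d[0])).round(2))
E
python3 pic.py v2 scene 315 205 40 50 12
```

```text
tip [0.5131 0.0036 0.17  ] 0.1269 169.84
plate outer/branch top [ 0.5632 -0.0042  0.168 ] 0.0762 168.96
plate top mid [ 0.5722 -0.0055  0.217 ] 0.0671 168.6
[415.43395507 147.29649862] [-0.5 -0.7 -0.8]
```

View pics/v2.png

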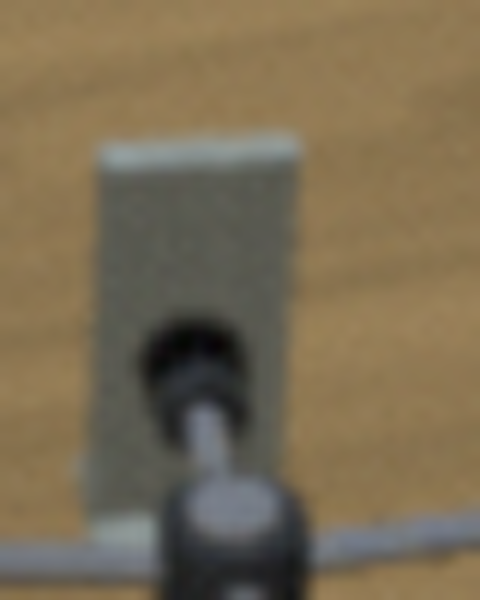

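```bash
python3 -c "
from cell import order,telemetry
print(telemetry.observe()['clock']);print(order.job_done())"
```

```text
30.2833
the job is handed in; nothing more can be done
None
```

The bracket hangs on the free branch up against the buffer with the gripper clear, and I handed the job in at 30.3 s of the 72 s allowed.

- **Turning the rack:** I turned the tree anticlockwise with the fingers either side of the branch, reading about 3 N at most. In the last top view the branch stands at 169–170°, against 169.4° for the pointer.
- **Hanging and pressing:** I slid the bracket on until the buffer was felt. I then pressed in steps up to about 10 N along the branch, eased off to about 2 N, opened the gripper and moved away.
- **Final position:** The bracket's inner face is about 68 mm from the axis. Two estimates put the buffer's outer face at 65–69 mm. The plate leans inward with the slope of the branch, which suggests it rests on the buffer, but a gap under about 1 mm can't be ruled out from the pictures.
- **Disagreement found:** The reported TCP did not match the pictures. The real fingertips were about 20–30 mm higher and several mm farther out. A trial close confirmed it: the fingers shut fully above the bracket's plate. After that I set the grasp height from the pictures and aligned the hole from the pictures and the measured lift together.
- **Other things on the bench:** I saw no sign of touching anything else, but I took no full-bench picture at the end.

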